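# Tighten the anchor eye of the dissecting board with a tommy bar

### The arm

A 7-joint arm with a two-finger parallel gripper is mounted at the origin on a cart in front of the work surface, level with it; the furniture and walls round the work are solid. World frame = base frame: x ahead of the robot, y to its left, z up, the work surface at z = 0. Lengths are in m, angles in rad, forces in N, time in s.
With the tool pointing down it reaches from about 0.4 to 0.75 m from the base axis. Payload 19.5 kg.
Tool frame: the origin (TCP) lies on the centre line of the jaws, within the pads' length; the fingertips stand 11 mm ahead of it and the grasp point (between the pads) lies 8 mm behind it; z points along the fingers, y is the direction in which the jaws open and shut (so a half turn about z gives the same grasp; the last joint's range is limited). The gripper opens to 85 mm and grips with 20 to 120 N. Pads are 22 mm wide; open, the fingers measure 114 mm over their backs; the gripper's body (76 mm by 85 mm) begins 54 mm behind the grasp point. The pads swing forward as they close: fully open they stand 13 mm farther back than shut.
Start: joints at [-1.284, 0.707, -0.028, 1.485, 0.022, 0.951, -0.075], TCP at [0.186, 0.544, 0.242] pointing down, gripper open.
Joint ranges: [-2.71, 2.71], [-0.32, 2.16], [-1.57, 1.52], [0, 2.45], [-1.46, 4.6], [0, 2.02], [-2.83, 2.83]. Speed limits (rad/s): [1.89, 1.89, 2.57, 2.57, 3.01, 3.01, 3.01].

### API

Orientations are given as a rotation vector (axis times angle).
In Python, from rig import robot gives the robot as it stands. The module is installed in compiled form; this text tells all that it offers.
- The arm moves only by the tool jog_arm, never from a script. Its argument "increments" is a list of rows, each a list of 3 entries, a list of its own where there are three numbers: the shift along the tool's x, y, z in m, then the turn about the tool's z in rad, then the closure, from 0 (fully open) to 1 (shut). A call has 1 to 12 rows; each row shifts and turns the commanded pose from where the row before left it, along the tool's axes as they then stand; what a row does not reach is not made up. A row lasts 1/12 s, in which the tool goes at most 41.7 mm and 7.16 degrees, less where a joint would pass 70% of its speed; a pose out of reach is approached as far as the arm can. A call is refused whole if a number of a shift passes 0.0417 or a number of a turn 0.125, either way. A call with a gripper value outside its range is refused whole. The fingers move at their own pace and stop on an object; the grip force is fixed at half the most. Time passes only in rows, so rows that do not move let the fingers close. It gives the time, the measured TCP pose, the force and the opening at its end, in the units of the state.
- robot.read_state(): the state, without advancing time (a new reading comes with each control period).
- robot.read_camera(name): name is "scene" or "side" or "wrist"; returns the picture (420x560x3 uint8, red, green, blue); there is no depth.
- robot.get_calibration(name): a dict with "fx", "fy", "cx", "cy" (pixels), "xyz" and "orientation" of the camera in the world; the wrist camera has in their place "hand_eye" (4x4, takes a point from camera to tool coordinates, whose origin is the TCP and whose axes are the flange's). Camera axes: x right, y down, z forward; pixel columns grow to the right and rows downward; lengths in m; the calibration is good to about 2 mm. A picture is of the moment at which its call begins: read the wrist's pose just before it. get_calibration takes no time and is no camera call.
- robot.job_done(): hands the job in, once; it reports no verdict.
Trained networks look in the newest picture that a camera, given by its name, has taken for a name from the list of things; names that differ only in an ending like _2 or _b are one class to them, and where a whole thing is asked for, a point or a joint stands for the part that bears it (a point fixed in the world has none). Each returns a list of dicts, best first, with "confidence" (0 to 1); they miss things now and then, are a little off and sometimes report something else, mostly with a low value. They report only what shows in the picture. A call takes as long as a camera call.
- robot.look_for(camera, label): "position" ([column, row] in pixels, amid what is visible of it).
- robot.regions_of(camera, label): "region" (420x560 bool, what is visible of it) and "position" ([column, row] in pixels, amid what is visible of it).
The state is a dict: "time_s": time; "joint_pos": joint angles; "joint_vel": joint speeds; "effort": joint torques, N m; "tool_pos": TCP position; "ee_rot": TCP orientation; "ft_force": force on the tool from outside, world axes, zero at the start; "ft_torque": the same for the moment, N m; "width": finger opening in m.
Only numpy, scipy, OpenCV 4.12 (cv2) and the standard library are available. Lean on these libraries where they do the work, as an engineer would, in place of code of your own. Each camera call takes 0.05 s, during which the arm holds its last target.

### The job

The screw eye on the dissecting board has worked loose. Take the orange-handled rod from its blue rest, slide it through the eye's loop and turn it clockwise (seen from above) until the collar comes home on the board and the eye is tightened to about 0.6 N m, never 1.1 N m or more. Then draw the rod out without loosening the eye and lay it back in its rest, leaving the other things on the worktop where they stand.

Things in the scene. Friction and masses are not known exactly. Their poses are not given: they have to be found in the camera images.
- rod: loose steel tommy bar, 139 mm long, 8 mm thick, about 90 g. Origin: the middle of its round orange sleeve (14 mm thick, 44 mm long, the place to grip). x runs along the rod to its tip, 95 mm from the origin (the last 10 mm taper to 4 mm); the plain tail ends 44 mm behind the origin. It may be rolled about x
- rod_tip (a point): the tapered end of the rod, on its axis
- rest: fixed blue rest, base 120 x 50 x 8 mm, origin under the rod's sleeve at worktop height; x points as the rod's x does when it lies there. Two upright V saddles, 8 mm thick along x and 30 mm wide, centred 34 mm behind and 45 mm ahead of the origin, open at the top (about 22 mm wide there, top about 55 mm above the worktop)
- rest_seat (a point): where the rod's origin lies when it is in the rest: 45 mm above the worktop, axes as the rest's
- board: fixed white dissecting board, 160 x 220 x 18 mm (x, y, z), origin at the centre of its underside on the worktop. The screw eye stands about 30 mm from the centre towards its +x side, up to 20 mm to either side of its middle
- loop (a point): centre of the loop of the steel screw eye, 38 mm above the board's top when home. x: the horizontal line on which a rod passes through the loop (both ways alike); z: the screw's upright axis. The loop is 11 mm clear inside, 23 mm outside, 20 mm deep along x, lips rounded; a rod in it has about 0.2 rad of yaw play either way, nearer 0.4 under load as the grip gives. It turns with the eye
- collar (a point): centre of the underside of the eye's collar (22 mm across), on the screw's axis: 20 mm above the board's underside (on the brass insert) when home. At the start it lacks 0.7 to 1.4 rad of turning to be home, a different amount each time; it sinks 6 mm a turn clockwise, against about 0.12 N m of friction, and stops firmly when home
- seat (a joint): twist (rad) of the brass insert in its rubber bush in the board, into which the eye is screwed: 0 unloaded, positive clockwise, proportional to the torque on the eye, 6 N m per rad (so 0.02 while the eye runs, 0.1 at 0.6 N m, 0.183 at 1.1 N m); it springs back when let go
- stain_jar_a: jar with black lid, 58 mm across, 97 mm tall, bystander, origin under its centre
- specimen_cup_a: cup with yellow lid, 58 mm across, 75 mm tall, bystander, origin under its centre
- tube_rack: orange two-row tube rack, 64 x 156 x 56 mm, bystander, origin under its centre
- slide_carton: small dark red carton, 32 x 82 x 30 mm, bystander, origin under its centre
- wash_bottle: white squeeze bottle with red cap and bent spout, 65 x 97 x 193 mm, bystander, origin under its centre
- bench_timer: white desk timer, 66 x 62 x 20 mm, bystander, origin under its centre
- marker: white marker pen with red cap, 17 x 135 x 16 mm, lying, bystander, origin under its centre

How it is judged:
On the way, in this order (a step that is already met when the one before it is completed fails the run):
1. the rod stands through the loop, its tip 10 mm or more past the loop's centre (distance between rod_tip and loop above 0.01 m and distance between rod and loop below 0.086 m and angle between the x axis of rod and the x axis of loop, either way round below 0.4 rad and x of loop in the frame of rod above 0.025 m and y of loop in the frame of rod between -0.008 and 0.008 m and z of loop in the frame of rod between -0.008 and 0.008 m), for 0.2 s.
2. with the rod in the loop the eye is home and tightened to at least 0.36 N m (value of joint seat above 0.06 rad and z of collar in the frame of board below 0.0203 m and distance between rod and loop below 0.086 m and x of loop in the frame of rod above 0.025 m), for 0.2 s.
At the end, for the whole second after the job is handed in: the eye is still home (collar within 0.3 mm of its seat, about 0.3 rad of turn) and the rod lies still in both saddles of its rest, its middle within 15 mm of the seat and aligned within 0.12 rad (z of collar in the frame of board below 0.0203 m and distance between rod and rest_seat below 0.015 m and angle between the x axis of rod and the x axis of rest, either way round below 0.12 rad and linear speed of rod below 0.02 m/s); the robot touches nothing.
It fails at once if the eye is overtightened: 1.1 N m or more on it (value of joint seat above 0.183 rad or value of joint seat below -0.183 rad).
It fails at once if a bystander is moved more than 25 mm (distance of any of stain_jar_a, specimen_cup_a, tube_rack, slide_carton, wash_bottle, bench_timer, marker from where it was at the start of the episode above 0.025 m).
It also fails if it takes over 72 s, if anything falls off the work surface, if the arm or the gripper's body presses on something with over 40 N, if the wrist force passes 120 N, or if a joint passes its speed limit or range.

## Working session

There is one attempt and no reset: what is moved stays moved. The work goes in short steps, Python scripts to look and compute and a tool call to move; the robot and the scene stay as the last step left them, time stands still between calls to the robot, and variables do not carry over. Pictures are saved under pics/ and viewed, and the job is handed in when it is done.

Besides the shell and the picture viewer there is one more tool, called after "Request:" by a JSON object that holds its "name" and its "arguments". jog_arm: Moves the arm, as the interface text tells. Its arguments: {"type":"object","properties":{"increments":{"type":"array","items":{"type":"array"}}},"required":["increments"]}

```bash
mkdir -p pics; cat > h.py <<'E'
import numpy as np, cv2
from scipy.spatial.transform import Rotation as R
from rig import robot
def save(cam,name):
    im=robot.read_camera(cam); cv2.imwrite('pics/'+name,cv2.cvtColor(im,cv2.COLOR_RGB2BGR)); return im
def campose(cam,st=None):
    c=robot.get_calibration(cam)
    if 'hand_eye' in c:
        H=np.array(c['hand_eye']); st=st or robot.read_state()
        Rt=R.from_rotvec(st['ee_rot']).as_matrix(); 
        return c,Rt@H[:3,:3],Rt@H[:3,3]+np.array(st['tool_pos'])
    o=np.array(c['orientation'])
    Rm=R.from_rotvec(o).as_matrix() if o.shape==(3,) else (o if o.shape==(3,3) else R.from_quat(o).as_matrix())
    return c,Rm,np.array(c['xyz'])
def ray(cam,px,st=None):
    c,Rm,t=campose(cam,st)
    d=Rm@np.array([(px[0]-c['cx'])/c['fx'],(px[1]-c['cy'])/c['fy'],1.0]); return t,d/np.linalg.norm(d)
def atz(cam,px,z,st=None):
    t,d=ray(cam,px,st); return t+d*(z-t[2])/d[2]
def proj(cam,P,st=None):
    c,Rm,t=campose(cam,st); p=Rm.T@(np.array(P)-t); return np.array([c['fx']*p[0]/p[2]+c['cx'],c['fy']*p[1]/p[2]+c['cy']])
def tri(rs):
    A=np.zeros((3,3));b=np.zeros(3)
    for t,d in rs:
        M=np.eye(3)-np.outer(d,d);A+=M;b+=M@t
    return np.linalg.solve(A,b)
E
python3 - <<'E'
from h import *
print(robot.read_state())
for c in ['scene','side','wrist']:
    print(c,robot.get_calibration(c)); save(c,c+'0.png')
E
```

```text
{'time_s': 0.0, 'joint_pos': array([-1.28370808,  0.7070792 , -0.02756718,  1.48497441,  0.0220234 ,
        0.95087963, -0.07549776]), 'joint_vel': array([ 0.00081725,  0.00045492,  0.00094006,  0.00194706, -0.00016302,
        0.00084453, -0.00173794]), 'effort': array([ 1.35599930e-03, -8.83240557e+01,  1.23517167e+00, -2.36155057e+01,
        1.69585249e-02,  6.80070341e-03,  2.53135624e-05]), 'tool_pos': array([0.18561777, 0.54396903, 0.24184737]), 'ee_rot': array([-5.14156581e-01, -3.09914442e+00,  1.62498818e-03]), 'ft_force': array([-0.19720671, -0.02055342, -0.62254258]), 'ft_torque': array([-0.0109646 ,  0.00743539,  0.00627908]), 'width': 0.08495291979366987}
scene {'fx': 537.6490348905014, 'fy': 537.6490348905014, 'cx': 277.68318889762287, 'cy': 212.73292757879526, 'xyz': array([-0.63597794, -0.55026566,  1.48049792]), 'orientation': array([-2.07223913,  1.28830663, -0.51516979])}
side {'fx': 426.8111973562598, 'fy': 426.8111973562598, 'cx': 275.90320976859084, 'cy': 211.42218882604482, 'xyz': array([-0.0833858 ,  1.06934446,  0.65381274]), 'orientation': array([-0.68059345,  2.34753493, -1.45836517])}
wrist {'fx': 345.52634550985186, 'fy': 345.52634550985186, 'cx': 282.0732716351822, 'cy': 213.0092124763648, 'hand_eye': array([[-3.13355390e-04, -9.51179035e-01, -3.08639506e-01,
         7.88451638e-02],
       [ 9.99999932e-01, -2.38199716e-04, -2.81184980e-04,
        -4.94653507e-04],
       [ 1.93939415e-04, -3.08639573e-01,  9.51179045e-01,
        -1.30934823e-01],
       [ 0.00000000e+00,  0.00000000e+00,  0.00000000e+00,
         1.00000000e+00]])}
```

View pics/scene0.png

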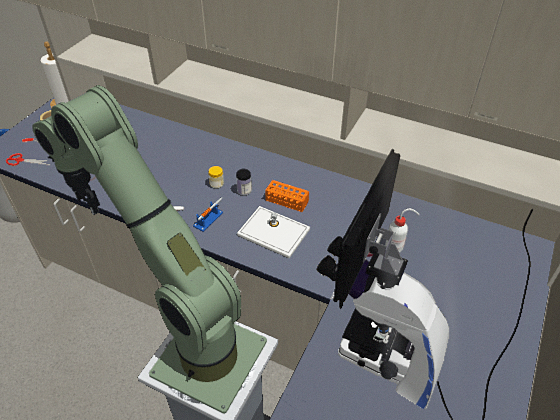

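View pics/side0.png

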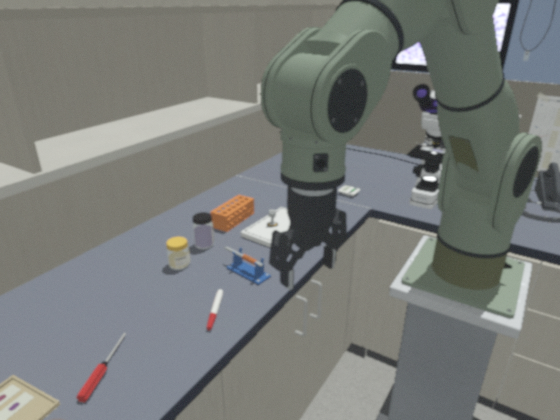

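View pics/wrist0.png

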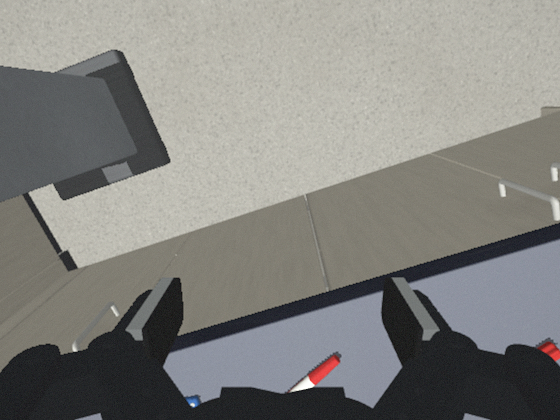

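The scene picture shows the rest with the rod at about (208,217), the eye at (274,222) on the board, the jar at (243,182), the cup at (216,178) and the rack at (288,195). The side picture shows the rest at (248,265) and the eye at (272,217). I'll zoom in and take rough positions.

```bash
python3 - <<'E'
from h import *
a=cv2.imread('pics/scene0.png')[150:270,160:330]; b=cv2.imread('pics/side0.png')[180:340,150:320]
cv2.imwrite('pics/za.png',cv2.resize(a,None,fx=4.6,fy=4.6,interpolation=cv2.INTER_CUBIC))
cv2.imwrite('pics/zb.png',cv2.resize(b,None,fx=3.7,fy=3.7,interpolation=cv2.INTER_CUBIC))
st=robot.read_state()
for n,z in [('rod',.045),('rest',.02),('board',.018),('loop',.057),('stain_jar_a',.05),('specimen_cup_a',.04),('tube_rack',.03),('slide_carton',.015),('wash_bottle',.1),('bench_timer',.01),('marker',.008)]:
    for c in ['scene','side']:
        for r in robot.look_for(c,n)[:2]:
            print(n,c,np.round(r['position']),round(r['confidence'],2),np.round(atz(c,r['position'],z),3))
E
```

```text
rod side [247. 258.] 0.53 [0.493 0.304 0.045]
rod side [250. 274.] 0.51 [0.444 0.36  0.045]
rest scene [207. 220.] 0.77 [0.47  0.296 0.02 ]
rest side [249. 273.] 0.71 [0.47  0.327 0.02 ]
board scene [274. 233.] 0.72 [0.525 0.046 0.018]
board side [268. 229.] 0.92 [0.56  0.1   0.018]
loop side [274. 217.] 0.42 [0.547 0.087 0.057]
stain_jar_a side [202. 229.] 0.74 [0.693 0.251 0.05 ]
specimen_cup_a scene [216. 180.] 0.58 [0.66  0.368 0.04 ]
specimen_cup_a scene [272. 231.] 0.16 [0.514 0.047 0.04 ]
specimen_cup_a side [177. 252.] 0.56 [0.678 0.374 0.04 ]
tube_rack scene [288. 194.] 0.64 [0.722 0.082 0.03 ]
tube_rack scene [274. 234.] 0.45 [0.51  0.039 0.03 ]
tube_rack side [232. 213.] 0.85 [0.708 0.087 0.03 ]
wash_bottle scene [401. 234.] 0.77 [ 0.649 -0.382  0.1  ]
bench_timer side [251. 271.] 0.69 [0.479 0.307 0.01 ]
bench_timer side [349. 190.] 0.46 [ 0.478 -0.332  0.01 ]
marker side [212. 310.] 0.77 [0.465 0.484 0.008]
```

View pics/za.png

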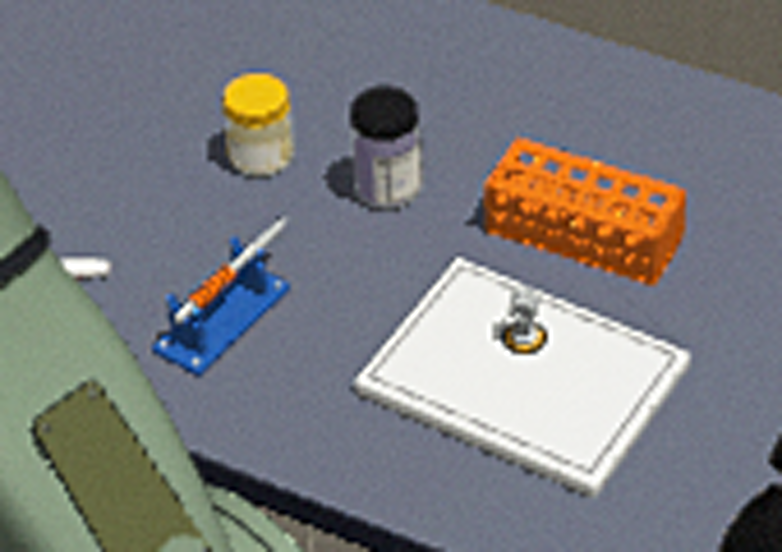

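View pics/zb.png

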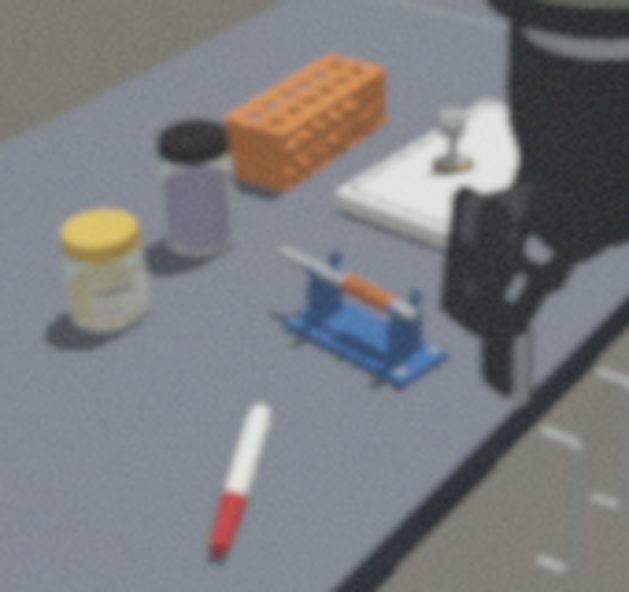

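```bash
python3 - <<'E'
from h import *
def za(p): return (160+p[0]/4.6,150+p[1]/4.6)
def zb(p): return (150+p[0]/3.7,180+p[1]/3.7)
for n,a,b in [('tail',(180,318),(413,314)),('tip',(285,220),(283,250)),('insert',(525,337),(453,165)),('looptop',(524,295),(455,113)),('jar top',(385,110),(195,140)),('cup top',(257,98),(101,233))]:
    print(n,np.round(tri([ray('scene',za(a)),ray('side',zb(b))]),3))
for p in [(462,260),(690,355),(597,485),(357,382)]: print(np.round(atz('scene',za(p),.018),3))
for p in [(520,140),(685,188),(655,245),(485,195)]: print('rack',np.round(atz('scene',za(p),.056),3))
st=robot.read_state(); print(R.from_rotvec(st['ee_rot']).as_matrix().round(3))
E
```

```text
tail [0.442 0.31  0.045]
tip [0.573 0.29  0.046]
insert [0.567 0.065 0.017]
looptop [0.565 0.065 0.068]
jar top [0.685 0.255 0.092]
cup top [0.672 0.374 0.07 ]
[0.623 0.152 0.018]
[ 0.609 -0.062  0.018]
[ 0.455 -0.052  0.018]
[0.466 0.163 0.018]
rack [0.739 0.155 0.056]
rack [0.747 0.006 0.056]
rack [0.675 0.    0.056]
rack [0.666 0.151 0.056]
[[-0.946  0.323 -0.   ]
 [ 0.323  0.946 -0.   ]
 [ 0.    -0.    -1.   ]]
```

Request:
{"name": "jog_arm", "arguments": {"increments": [[[-0.0305,-0.0125,0],0,0],[[-0.0305,-0.0125,0],0,0],[[-0.0305,-0.0125,0],0,0],[[-0.0305,-0.0125,0],0,0],[[-0.0305,-0.0125,0],0,0],[[-0.0305,-0.0125,0],0,0],[[-0.0305,-0.0125,0],0,0],[[-0.0305,-0.0125,0],0,0],[[-0.0305,-0.0125,0],0,0],[[-0.0305,-0.0125,0],0,0],[[-0.0305,-0.0125,0],0,0],[[-0.0305,-0.0125,0],0,0]]}}

```text
time_s: 2.25
tool_pos: [0.4847, 0.2827, 0.2424]
ee_rot: [0.514, 3.099, 0.0]
ft_force: [1.2, 0.1, -0.1]
width: 0.0852
```

```bash
cat >> h.py <<'E'
def goto(P,yaw=None,st=None):
    st=st or robot.read_state(); Rt=R.from_rotvec(st['ee_rot']).as_matrix()
    d=Rt.T@(np.array(P)-st['tool_pos']); y=np.arctan2(Rt[1,0],Rt[0,0])
    print('t',round(st['time_s'],2),'tcp',st['tool_pos'].round(4),'yaw',y.round(4),'tilt',Rt[:,2].round(3),'w',round(st['width'],4))
    print('tool delta',d.round(4),'turn',None if yaw is None else (-(yaw-y)).round(3),'q',st['joint_pos'].round(2))
    print('F',st['ft_force'].round(2),'T',st['ft_torque'].round(3))
E
python3 - <<'E'
from h import *
goto((.484,.3,.25),2.99)
save('wrist','w1.png')
E
```

```text
t 2.25 tcp [0.4847 0.2827 0.2424] yaw 2.8127 tilt [ 0.  0. -1.] w 0.0852
tool delta [ 0.0063  0.0161 -0.0076] turn -0.177 q [-0.54  0.69 -0.09  1.54  0.07  0.92  0.59]
F [ 1.19  0.14 -0.07] T [-0.026  0.019  0.013]
```

View pics/w1.png

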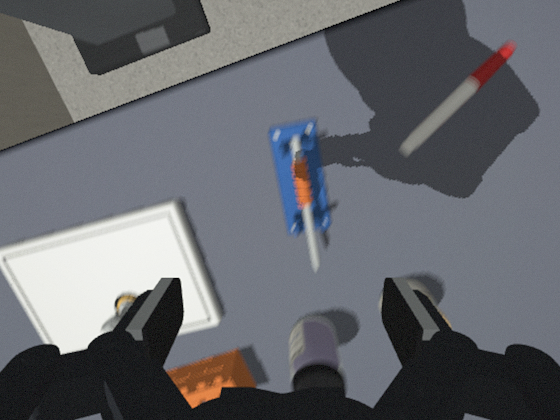

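The wrist picture shows the rod from its tail at (296,140) to its tip at (317,270), blurred. The board is at lower left, with the eye half hidden by a finger. I'll take a sharp picture, measure the rod and then go to look at the eye.

```bash
python3 - <<'E'
from h import *
goto((.52,.075,.22),2.8127)
st=robot.read_state(); save('wrist','w2.png')
print(proj('wrist',(.442,.31,.045)),proj('wrist',(.573,.29,.045)))
a=cv2.imread('pics/w2.png')[110:290,220:380]; cv2.imwrite('pics/w2z.png',cv2.resize(a,None,fx=3.3,fy=3.3,interpolation=cv2.INTER_CUBIC))
E
```

```text
t 2.3 tcp [0.4895 0.2773 0.2422] yaw 2.8061 tilt [ 0.003 -0.003 -1.   ] w 0.0857
tool delta [-0.0953 -0.1809  0.0229] turn -0.007 q [-0.53  0.69 -0.09  1.53  0.07  0.93  0.59]
F [  5.57 -10.1   -1.71] T [-0.491 -0.336  0.019]
[297.90672644 130.16550646] [319.39039728 258.25053273]
```

View pics/w2z.png

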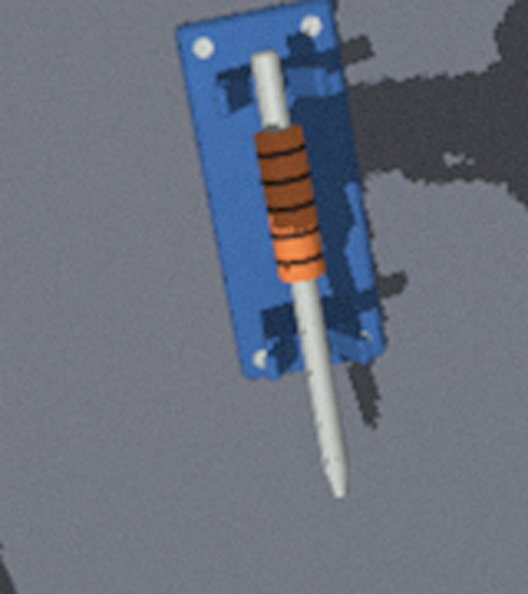

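Request:
{"name": "jog_arm", "arguments": {"increments": [[[-0.02,-0.037,0.004],0,0],[[-0.02,-0.037,0.004],0,0],[[-0.02,-0.037,0.004],0,0],[[-0.02,-0.037,0.004],0,0],[[-0.02,-0.037,0.004],0,0],[[0,0,0],0,0],[[0,0,0],0,0]]}}

```text
time_s: 2.93
tool_pos: [0.5183, 0.0775, 0.2225]
ee_rot: [-0.52, -3.098, 0.001]
ft_force: [-0.4, 0.8, -0.2]
width: 0.0855
```

The rod runs from its tail at (300,127) to its tip at (323,260), centred over the rest. Next is the eye.

```bash
python3 - <<'E'
from h import *
st=robot.read_state(); save('wrist','w3.png'); goto((.52,.075,.22),2.8127,st)
np.save('st3.npy',st,allow_pickle=True)
a=cv2.imread('pics/w3.png'); cv2.imwrite('pics/w3b.png',cv2.resize(a,None,fx=1.4,fy=1.4,interpolation=cv2.INTER_CUBIC))
for z in (.018,.057,.07): print(proj('wrist',(.566,.065,z),st))
E
```

```text
t 2.93 tcp [0.5183 0.0775 0.2225] yaw 2.8089 tilt [-0.    -0.001 -1.   ] w 0.0855
tool delta [-0.0025 -0.0018  0.0025] turn -0.004 q [-0.14  0.66 -0.12  1.7   0.11  0.79  0.92]
F [-0.39  0.76 -0.21] T [ 0.022 -0.03   0.013]
[286.37995216 230.61744991]
[286.84489773 245.58694808]
[287.02467858 251.37521491]
```

View pics/w3b.png

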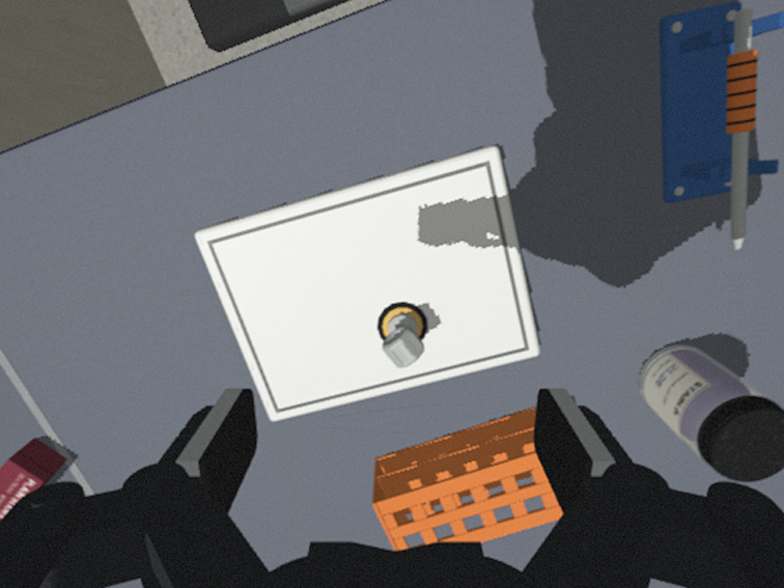

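```bash
python3 - <<'E'
from h import *
a=cv2.imread('pics/w3.png')[205:275,255:325]; b=cv2.imread('pics/scene0.png')[205:235,260:290]
cv2.imwrite('pics/w3z.png',np.hstack([cv2.resize(a,(500,500),interpolation=cv2.INTER_CUBIC)]))
E
```

```text
(no output)
```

View pics/w3z.png

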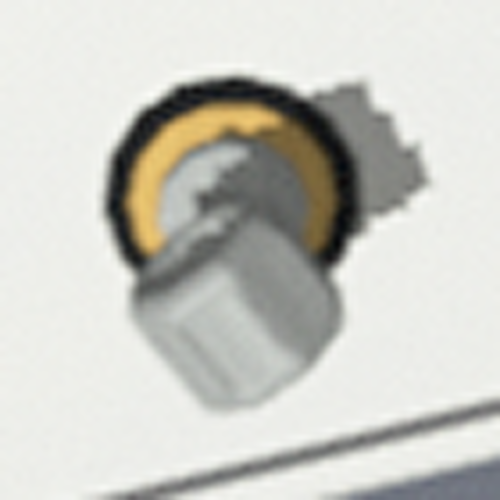

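The loop sits at about (287,247) in the wrist picture. Its barrel axis runs at about (0.45,0.88) in the image, a world yaw near 0.14. I'll turn the camera to look along it obliquely so I can measure the yaw properly.

Request:
{"name": "jog_arm", "arguments": {"increments": [[[0.0077,-0.0093,0.023],0,0],[[0.0077,-0.0093,0.023],0,0],[[0.0077,-0.0093,0.023],0,0],[[0.0077,-0.0093,0.023],-0.118,0],[[0,0,0],-0.118,0],[[0,0,0],-0.118,0],[[0,0,0],-0.118,0],[[0,0,0],0,0],[[0,0,0],0,0],[[0,0,0],0,0]]}}

```text
time_s: 3.82
tool_pos: [0.4769, 0.055, 0.1307]
ee_rot: [-0.22, 3.134, 0.0]
ft_force: [-0.4, -0.5, 0.4]
width: 0.0853
```

```bash
python3 - <<'E'
from h import *
st=robot.read_state(); save('wrist','w4.png'); goto((.477,.052,.13),3.28,st)
a=cv2.imread('pics/w4.png'); cv2.imwrite('pics/w4b.png',a)
p=proj('wrist',(.566,.065,.057),st).astype(int); print(p)
z=a[p[1]-60:p[1]+60,p[0]-70:p[0]+70]; cv2.imwrite('pics/w4z.png',cv2.resize(z,None,fx=5,fy=5,interpolation=cv2.INTER_CUBIC))
E
```

```text
t 3.82 tcp [0.4769 0.055  0.1307] yaw -3.0015 tilt [ 0.  0. -1.] w 0.0853
tool delta [ 0.0003 -0.003   0.0007] turn -6.281 q [-0.06  0.76 -0.21  1.95  0.33  0.47  1.2 ]
F [-0.37 -0.51  0.44] T [ 0.051 -0.052  0.017]
[279 349]
```

View pics/w4.png

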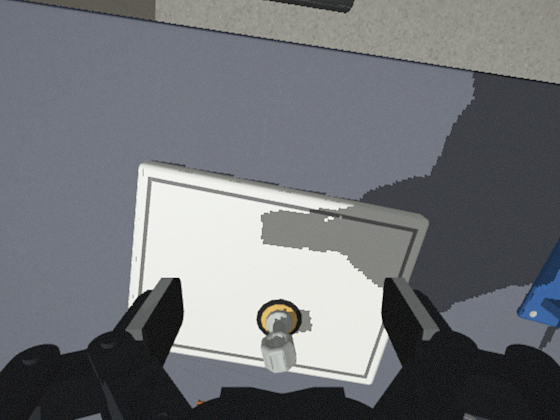

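View pics/w4z.png

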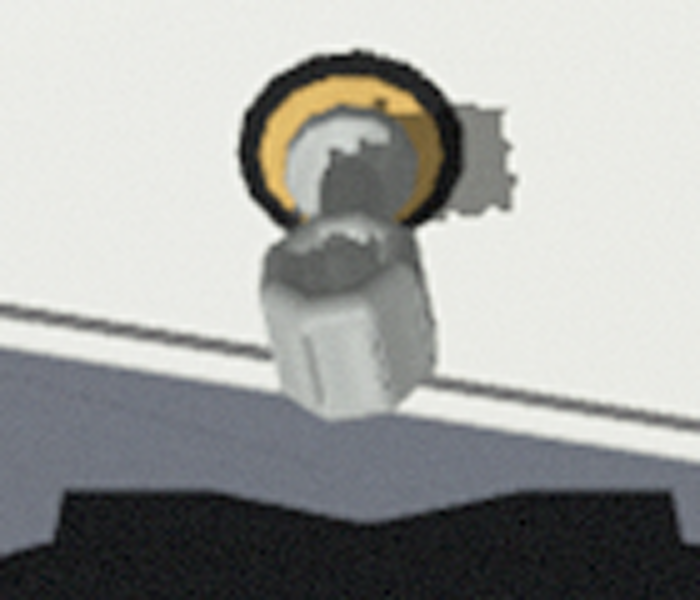

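The view shows down into the loop. The insert is centred at (279,318) and the loop at about (279,351), turned slightly to the right of straight on. I'll overlay a wire model to pin down the axis position and yaw.

```bash
python3 - <<'E'
from h import *
st=robot.read_state()
st=dict(st); print(st['time_s'])
P=atz('wrist',(279.4,318.),.018,st); print('insert',P.round(4))
st3=np.load('st3.npy',allow_pickle=True).item()
print('insert w3',atz('wrist',(255+230/7.14,205+175/7.14),.018,st3).round(4))
s=5
a=cv2.imread('pics/w4.png')[289:409,209:349]
def wire(img,st,C,yaw,cam='wrist',o=(209,289),col=(0,0,255)):
    u=np.array([np.cos(yaw),np.sin(yaw),0]);v=np.array([-u[1],u[0],0]);w=np.array([0,0,1.])
    for xx,rr in [(-.01,.0095),(.01,.0095),(-.007,.0115),(.007,.0115)]:
        pts=[C+u*xx+rr*(v*np.cos(t)+w*np.sin(t)) for t in np.linspace(0,np.pi if xx>0 else 2*np.pi,40)]
        q=np.array([(proj(cam,p,st)-o+.5)*s for p in pts]).astype(int)
        cv2.polylines(img,[q],False,col,1)
    pts=[C+u*x+w*.0115 for x in(-.01,.01)]
    q=np.array([(proj(cam,p,st)-o+.5)*s for p in pts]).astype(int); cv2.polylines(img,[q],False,(255,0,0),2)
ims=[]
for yaw in (0.0,.14,.28,.42):
    im=cv2.resize(a,None,fx=s,fy=s,interpolation=cv2.INTER_CUBIC)
    wire(im,st,np.array([P[0],P[1],.057]),yaw); ims.append(im[150:450,200:500])
cv2.imwrite('pics/wire1.png',np.vstack([np.hstack(ims[:2]),np.hstack(ims[2:])]))
E
```

```text
3.8667
insert [0.5671 0.0647 0.018 ]
insert w3 [0.5648 0.0662 0.018 ]
```

View pics/wire1.png

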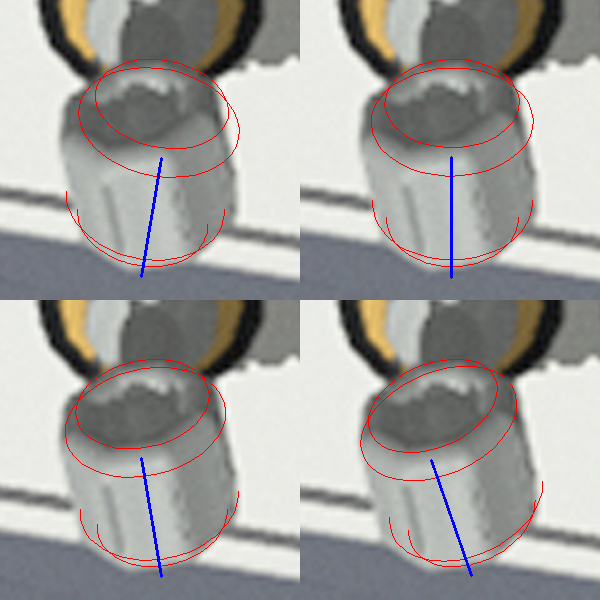

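Yaw 0.30 fits best, with the eye's axis at about (0.566, 0.0655). Next I'll hover over the rod and measure it.

Request:
{"name": "jog_arm", "arguments": {"increments": [[[-0.0052,0.0307,-0.0038],0,0],[[-0.0052,0.0307,-0.0038],0,0],[[-0.0052,0.0307,-0.0038],0,0],[[-0.0052,0.0307,-0.0038],0,0],[[-0.0052,0.0307,-0.0038],0,0],[[-0.0052,0.0307,-0.0038],0,0],[[-0.0052,0.0307,-0.0038],0,0],[[-0.0052,0.0307,-0.0038],0.097,0],[[0,0,0],0.097,0],[[0,0,0],0.097,0],[[0,0,0],0,0],[[0,0,0],0,0]]}}

```text
time_s: 4.87
tool_pos: [0.4828, 0.3035, 0.161]
ee_rot: [0.229, 3.133, -0.0]
ft_force: [0.2, 0.4, -0.1]
width: 0.0854
```

```bash
python3 - <<'E'
from h import *
st=robot.read_state(); save('wrist','w5.png'); goto((.484,.304,.1),2.99,st)
np.save('st5.npy',st,allow_pickle=True)
E
```

```text
t 4.87 tcp [0.4828 0.3035 0.161 ] yaw 2.9958 tilt [ 0. -0. -1.] w 0.0854
tool delta [-0.0011  0.0007  0.061 ] turn 0.006 q [-0.56  0.8  -0.11  1.6   0.12  0.74  0.7 ]
F [ 0.23  0.41 -0.07] T [-0.013 -0.038 -0.048]
```

View pics/w5.png

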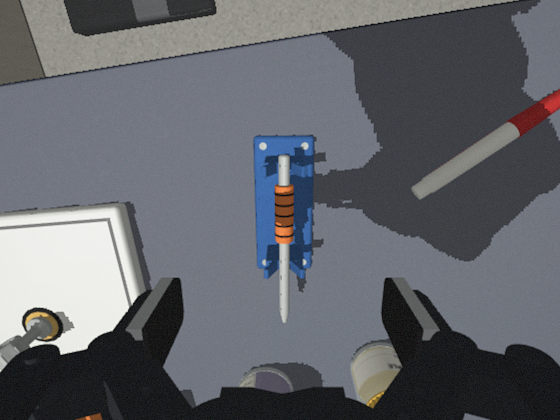

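The rod lies upright in the picture, tail at (284,156), sleeve from rows 185 to 243 and tip at (284,321).

```bash
python3 - <<'E'
from h import *
st=np.load('st5.npy',allow_pickle=True).item()
im=cv2.imread('pics/w5.png'); hsv=cv2.cvtColor(im,cv2.COLOR_BGR2HSV)
m=((hsv[...,0]<18)&(hsv[...,1]>130)&(hsv[...,2]>80)); m[:170]=0;m[260:]=0;m[:,:260]=0;m[:,310:]=0
ys,xs=np.nonzero(m); print(xs.min(),xs.max(),ys.min(),ys.max())
for r in range(ys.min(),ys.max()+1,6): print(r,xs[ys==r].min() if (ys==r).any() else None,xs[ys==r].max() if (ys==r).any() else None)
tail,tip=atz('wrist',(284.5,156),.045,st),atz('wrist',(284,321),.045,st)
d=tip-tail; print(tail.round(4),tip.round(4),np.linalg.norm(d),np.arctan2(d[1],d[0]), (tip-d/np.linalg.norm(d)*.095).round(4))
a=atz('wrist',(284.5,ys.min()),.049,st);b=atz('wrist',(284.5,ys.max()+1),.049,st);print((a+b)/2,np.linalg.norm(a-b))
a=cv2.imread('pics/w5.png')[120:340,210:360]; cv2.imwrite('pics/w5z.png',cv2.resize(a,None,fx=2.7,fy=2.7,interpolation=cv2.INTER_CUBIC))
E
```

```text
275 292 185 243
185 276 292
191 275 292
197 275 292
203 276 292
209 275 292
215 281 287
221 276 292
227 275 292
233 275 292
239 276 292
[0.4418 0.3106 0.045 ] [0.578  0.2905 0.045 ] 0.13767220356404267 -0.14700007747614535 [0.484  0.3044 0.045 ]
[0.48459496 0.30439021 0.049     ] 0.04601294149209627
```

View pics/w5z.png

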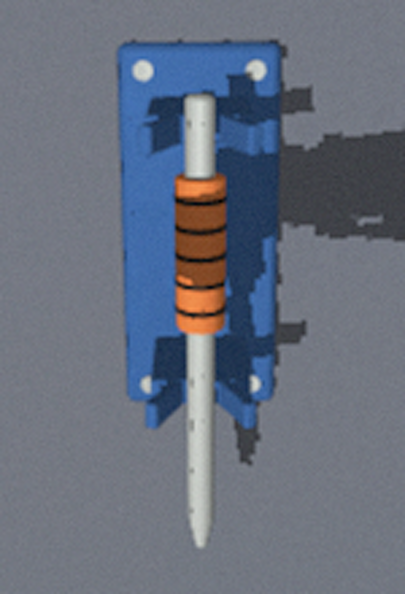

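Request:
{"name": "jog_arm", "arguments": {"increments": [[[-0.0011,0.0007,0.025],0,0],[[0,0,0.025],0,0],[[0,0,0.025],0,0],[[0,0,0.025],0,0],[[0,0,0.024],0,0],[[0,0,0],0,0],[[0,0,0],0,0],[[0,0,0],0,1],[[0,0,0],0,1],[[0,0,0],0,1],[[0,0,0],0,1],[[0,0,0],0,1]]}}

```text
time_s: 5.92
tool_pos: [0.4844, 0.3039, 0.0375]
ee_rot: [0.232, 3.133, 0.001]
ft_force: [0.2, -0.2, -0.0]
width: 0.0257
```

Request:
{"name": "jog_arm", "arguments": {"increments": [[[0,0,0],0,1],[[0,0,0],0,1],[[0,0,0],0,1],[[0,0,0],0,1]]}}

```text
time_s: 6.25
tool_pos: [0.4843, 0.304, 0.0373]
ee_rot: [0.232, 3.133, 0.001]
ft_force: [-1.5, 0.2, 6.5]
width: 0.0119
```

```bash
python3 - <<'E'
from h import *
st=robot.read_state(); save('wrist','w6.png'); goto((.484,.3044,.037),2.9946,st)
E
```

```text
t 6.25 tcp [0.4843 0.304  0.0373] yaw 2.9937 tilt [ 0.  0. -1.] w 0.0119
tool delta [0.0004 0.0004 0.0003] turn -0.001 q [-0.58  1.   -0.08  1.67  0.15  0.48  0.67]
F [-1.47  0.24  6.5 ] T [-0.003  0.137 -0.152]
```

View pics/w6.png

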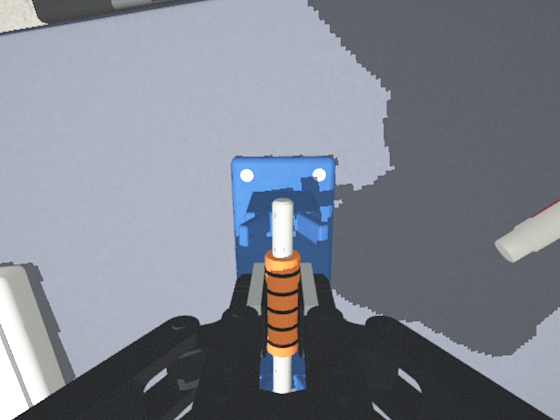

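The jaws hold the sleeve centrally, with orange at rows 252–355 between the pads. I'll lift it and check how it hangs.

Request:
{"name": "jog_arm", "arguments": {"increments": [[[0,0,-0.01],0,1],[[0,0,-0.018],0,1],[[0,0,-0.022],0,1],[[0,0,-0.023],0,1],[[0,0,0],0,1],[[0,0,0],0,1]]}}

```text
time_s: 6.8
tool_pos: [0.4845, 0.304, 0.1112]
ee_rot: [0.232, 3.132, 0.002]
ft_force: [0.1, -0.7, -1.3]
width: 0.0122
```

```bash
python3 - <<'E'
from h import *
st=robot.read_state(); goto((.4514,.03,.11),None,st); a=save('side','s7.png'); b=save('wrist','w7.png')
p=proj('side',(.5,.3,.11)).astype(int); print(p)
x=cv2.imread('pics/s7.png')[p[1]-60:p[1]+60,p[0]-70:p[0]+70]
cv2.imwrite('pics/s7z.png',cv2.resize(x,None,fx=5,fy=5,interpolation=cv2.INTER_CUBIC))
E
```

```text
t 6.8 tcp [0.4845 0.304  0.1112] yaw 2.9938 tilt [ 0.002  0.001 -1.   ] w 0.0122
tool delta [-0.0076 -0.2759  0.0009] turn None q [-0.57  0.88 -0.1   1.64  0.13  0.63  0.69]
F [ 0.09 -0.73 -1.28] T [-0.03  -0.017  0.011]
[244 235]
```

View pics/s7z.png

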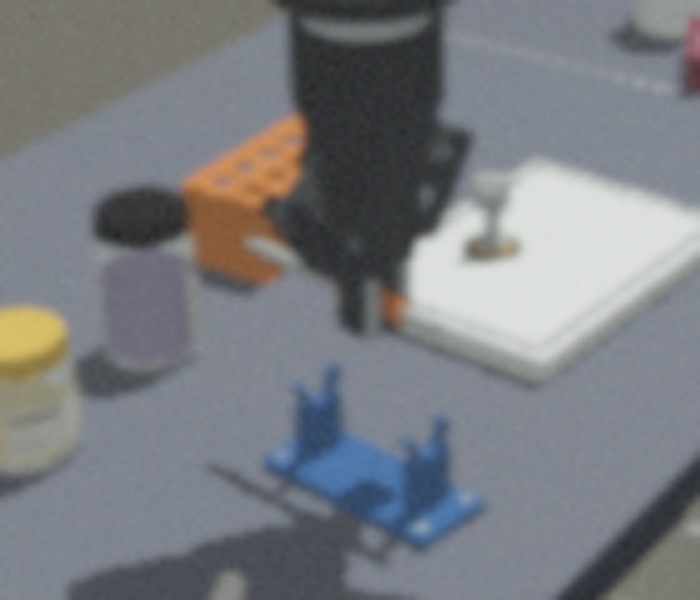

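View pics/w7.png

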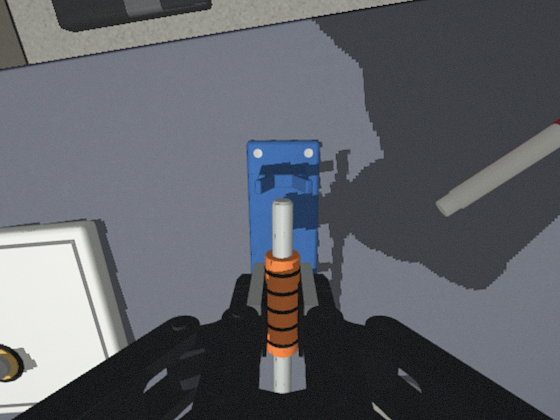

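```bash
python3 - <<'E'
from h import *
u=np.array([.989,-.147,0])
O=np.array([.4845,.304,.119])
for dz in (-.005,0,.005): print(dz,(proj('side',O+.095*u+[0,0,dz])-(174,175))*5)
print((proj('side',O+.022*u)-(174,175))*5,(proj('side',O-.044*u)-(174,175))*5)
print('wrist tail',proj('wrist',O-.044*u))
E
```

```text
-0.005 [245.37061989 248.1409799 ]
0 [244.85619213 239.91154569]
0.005 [244.3397697  231.65020217]
[341.58858769 283.04038378] [435.74397088 325.02024228]
wrist tail [284.89926841 202.55513344]
```

The tip sits within about 2 mm of a level rod, so I'll travel to the eye.

Request:
{"name": "jog_arm", "arguments": {"increments": [[[-0.0008,-0.016,0],0,1],[[-0.0008,-0.0276,0],0,1],[[-0.0008,-0.0276,0],0,1],[[-0.0008,-0.0276,0],0,1],[[-0.0008,-0.0276,0],0,1],[[-0.0008,-0.0276,0],0,1],[[-0.0008,-0.0276,0],0,1],[[-0.0008,-0.0276,0],0,1],[[-0.0008,-0.0276,0],0,1],[[-0.0008,-0.0276,0],0,1],[[-0.0008,-0.011,0],0,1],[[0,0,0],0,1]]}}

```text
time_s: 7.9
tool_pos: [0.4517, 0.0273, 0.1094]
ee_rot: [-0.238, -3.131, 0.002]
ft_force: [0.1, -1.4, -0.7]
width: 0.0122
```

Request:
{"name": "jog_arm", "arguments": {"increments": [[[0,0,0],-0.09,1],[[0,0,0],-0.09,1],[[0,0,0],-0.09,1],[[0,0,0],-0.09,1],[[0,0,0],-0.088,1],[[0,0,0.015],0,1],[[0,0,0.015],0,1],[[0,0,0],0,1],[[0,0,0],0,1]]}}

```text
time_s: 8.65
tool_pos: [0.4519, 0.0309, 0.0796]
ee_rot: [0.471, -3.104, -0.0]
ft_force: [0.0, -0.4, -0.1]
width: 0.0122
```

```bash
python3 - <<'E'
from h import *
st=robot.read_state(); goto((.4514,.03,.049),-2.8416,st); b=save('wrist','w8.png');np.save('st8.npy',st,allow_pickle=True)
save('side','s8.png');save('scene','c8.png')
E
```

```text
t 8.65 tcp [0.4519 0.0309 0.0796] yaw -2.8403 tilt [-0.002 -0.    -1.   ] w 0.0122
tool delta [ 0.0007 -0.0007  0.0306] turn 0.001 q [-0.04  0.84 -0.17  2.07  0.51  0.27  1.22]
F [ 0.04 -0.44 -0.13] T [ 0.007  0.038 -0.034]
```

View pics/w8.png

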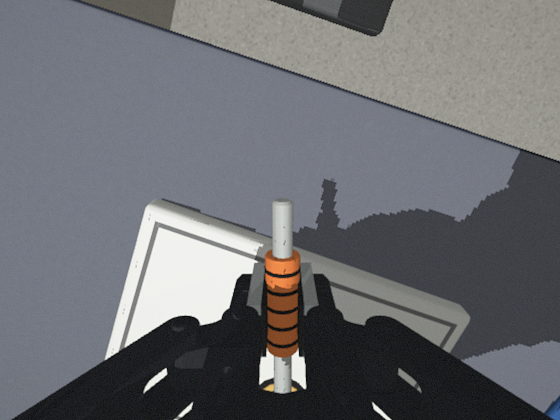

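View pics/s8.png

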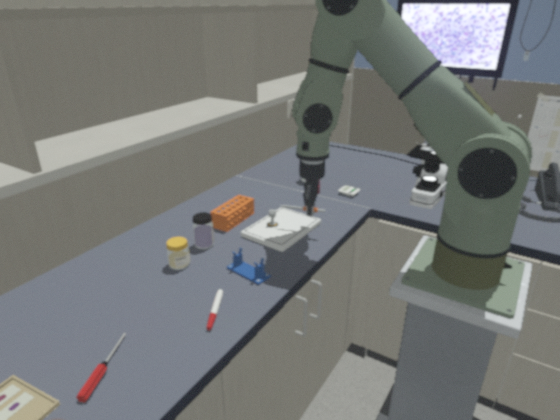

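In the wrist picture the insert (columns 260–303, row 388) sits directly under the rod's line at column 283, so the aim is right. I'll zoom the fixed cameras.

```bash
cat >> h.py <<'E'
def zoom(src,dst,c,w,h,s):
    a=cv2.imread('pics/'+src); x0,y0=int(c[0]-w/2),int(c[1]-h/2)
    x=cv2.resize(a[y0:y0+h,x0:x0+w],None,fx=s,fy=s,interpolation=cv2.INTER_CUBIC)
    cv2.imwrite('pics/'+dst,x); return x,(x0,y0)
def both(tag,side=True):
    a,oa=zoom('s%s.png'%tag,'zs.png',(288,215),80,64,6)
    b,ob=zoom('c%s.png'%tag,'zc.png',(270,222),52,64,6)
    cv2.imwrite('pics/zz%s.png'%tag,np.hstack([a,b])); print('side org',oa,'scene org',ob,'x6, scene starts col',a.shape[1])
E
python3 - <<'E'
from h import *
both('8')
E
```

```text
side org (248, 183) scene org (244, 190) x6, scene starts col 480
```

View pics/zz8.png

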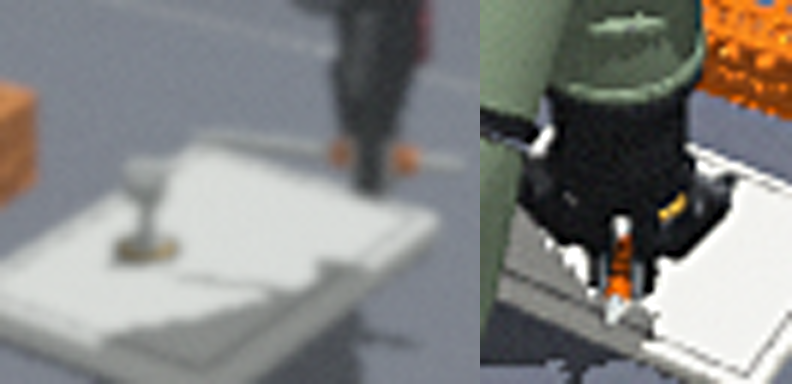

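```bash
python3 - <<'E'
from h import *
st=np.load('st8.npy',allow_pickle=True).item()
O=np.array(st['tool_pos'])+[0,0,.008]; u=np.array([np.cos(.3012),np.sin(.3012),0])
f=lambda p:(proj('side',p)-(248,183)+.5)*6
for dz in(-.004,0,.004): print(dz,f(O+.095*u+[0,0,dz]),f(O-.044*u+[0,0,-dz*.46]))
print('loop',f((.566,.0655,.057)),'insert',f((.566,.0655,.018)), 'tip after lowering',f(O+.095*u-[0,0,.0306]))
E
```

```text
-0.004 [193.52577225 143.97883731] [462.01998737 164.63258716]
0 [193.55411138 136.96236215] [461.83616196 167.92867019]
0.004 [193.5825269 129.9269715] [461.65256981 171.22057068]
loop [148.81275733 184.01563868] insert [149.11476949 250.03728358] tip after lowering [193.33923795 190.16280336]
```

```bash
python3 - <<'E'
from h import *
st=np.load('st8.npy',allow_pickle=True).item()
s=16
x,o=zoom('s8.png','t.png',(280,213),48,36,s)
P=lambda p:tuple(((proj('side',p)-o+.5)*s).astype(int))
C=np.array([.566,.0655,.057])
for yaw,col in((.3,(0,0,255)),):
    u=np.array([np.cos(yaw),np.sin(yaw),0]);v=np.array([-u[1],u[0],0]);w=np.array([0,0,1.])
    for xx in(-.01,.01):
      for r in (.0055,.0115):
        cv2.polylines(x,[np.array([P(C+u*xx+r*(v*np.cos(t)+w*np.sin(t))) for t in np.linspace(0,6.283,40)])],False,col,1)
O=np.array(st['tool_pos'])+[0,0,.008]
for r in(-.004,.004):
    cv2.line(x,P(O+.022*u+[0,0,r]),P(O+.085*u+[0,0,r]),(0,255,0),1)
for r in (.011,.017):
    cv2.polylines(x,[np.array([P((.566+r*np.cos(t),.0655+r*np.sin(t),.018)) for t in np.linspace(0,6.283,40)])],False,(255,0,0),1)
cv2.imwrite('pics/ov8.png',x)
E
```

```text
(no output)
```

View pics/ov8.png

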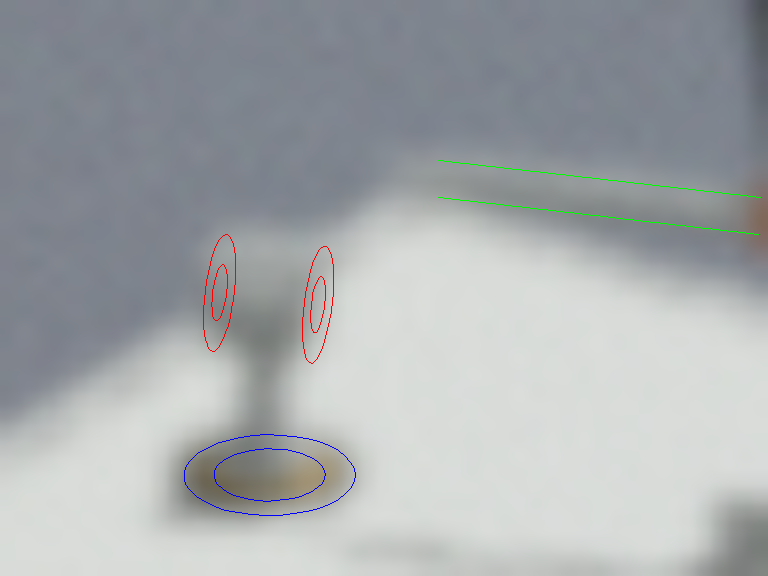

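The rod's projected line matches the picture, and the loop agrees within about 2 mm, which the tapered tip in an 11 mm hole allows. I'll lower to loop height and check again.

Request:
{"name": "jog_arm", "arguments": {"increments": [[[0.0007,-0.0007,0.01],0,1],[[0,0,0.01],0,1],[[0,0,0.0098],0,1],[[0,0,0],0,1],[[0,0,0],0,1]]}}

```text
time_s: 9.22
tool_pos: [0.4519, 0.0293, 0.0506]
ee_rot: [0.47, -3.106, 0.0]
ft_force: [0.8, 0.2, -0.7]
width: 0.0117
```

```bash
cat >> h.py <<'E'
def ov(tag,yaw,C=(.566,.0655,.057),s=16,cen=(282,213),off=.0077):
    st=robot.read_state(); save('side','s%s.png'%tag)
    Rt=R.from_rotvec(st['ee_rot']).as_matrix(); y=np.arctan2(-Rt[1,0],-Rt[0,0])
    x,o=zoom('s%s.png'%tag,'t.png',cen,48,36,s)
    P=lambda p:tuple(((proj('side',p)-o+.5)*s).astype(int))
    C=np.array(C);w=np.array([0,0,1.])
    u=np.array([np.cos(yaw),np.sin(yaw),0]);v=np.array([-u[1],u[0],0])
    for xx in(-.01,.01):
      for r in (.0055,.0115):
        cv2.polylines(x,[np.array([P(C+u*xx+r*(v*np.cos(t)+w*np.sin(t))) for t in np.linspace(0,6.283,40)])],False,(0,0,255),1)
    O=np.array(st['tool_pos'])+[0,0,off];u=np.array([np.cos(y),np.sin(y),0])
    for r in(-.004,.004): cv2.line(x,P(O+.022*u+[0,0,r]),P(O+.085*u+[0,0,r]),(0,255,0),1)
    cv2.imwrite('pics/ov%s.png'%tag,x)
    v=np.array([-u[1],u[0],0]); d=C-O
    print('loop in rod frame: x %.4f y %.4f z %.4f'%(d@u,d@v,d[2]),'rod yaw',y.round(3))
E
python3 - <<'E'
from h import *
goto((.4514,.03,.049),-2.8416)
ov('9',.3); 
E
```

```text
t 9.22 tcp [0.4519 0.0293 0.0506] yaw -2.8413 tilt [-0. -0. -1.] w 0.0117
tool delta [0.0003 0.0008 0.0016] turn 0.0 q [-0.07  0.9  -0.11  2.09  0.53  0.18  1.21]
F [ 0.79  0.19 -0.67] T [-0.058 -0.038 -0.065]
loop in rod frame: x 0.1197 y 0.0008 z -0.0013 rod yaw 0.3
```

View pics/ov9.png

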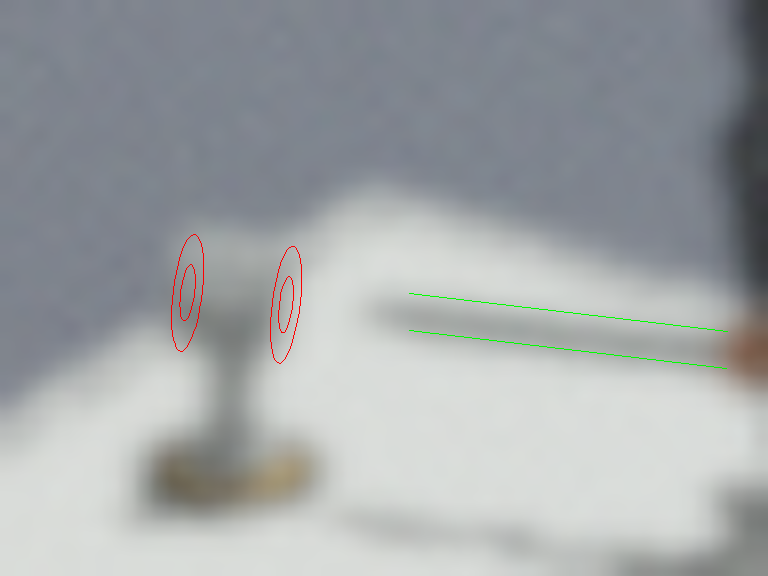

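The rod's axis line passes through the loop within about 1.5 mm. I'll insert slowly and watch the force.

Request:
{"name": "jog_arm", "arguments": {"increments": [[[-0.005,0,0],0,1],[[-0.005,0,0],0,1],[[-0.004,0,0],0,1],[[-0.003,0,0],0,1],[[-0.003,0,0],0,1],[[-0.003,0,0],0,1],[[0,0,0],0,1],[[0,0,0],0,1]]}}

```text
time_s: 9.93
tool_pos: [0.4738, 0.036, 0.0501]
ee_rot: [0.47, -3.106, 0.0]
ft_force: [-1.1, -0.3, -1.6]
width: 0.0121
```

```bash
python3 - <<'E'
from h import *
goto((.4514,.03,.049),-2.8416)
ov('10',.3); save('wrist','w10.png')
E
```

```text
t 9.93 tcp [0.4738 0.036  0.0501] yaw -2.8414 tilt [-0. -0. -1.] w 0.0121
tool delta [0.0232 0.0009 0.0011] turn 0.0 q [-0.06  0.91 -0.16  2.01  0.51  0.26  1.22]
F [-1.09 -0.28 -1.56] T [-0.012 -0.022  0.01 ]
loop in rod frame: x 0.0968 y 0.0009 z -0.0008 rod yaw 0.3
```

View pics/ov10.png

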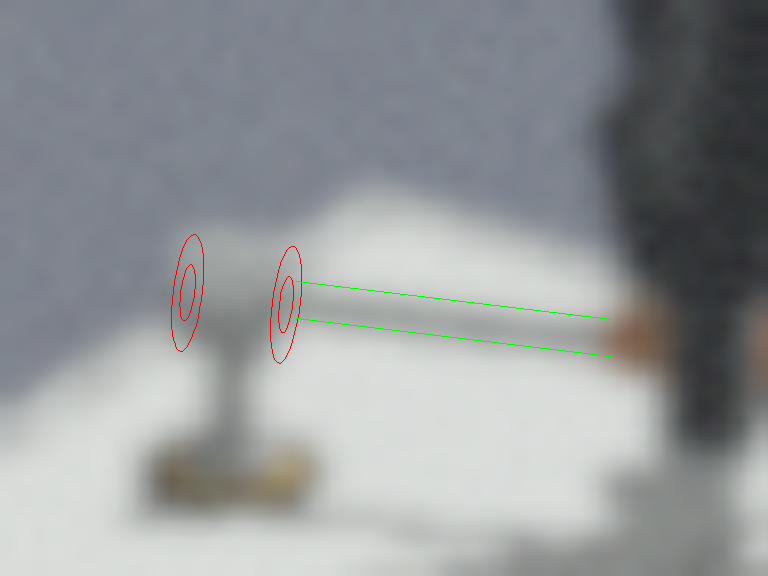

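View pics/w10.png

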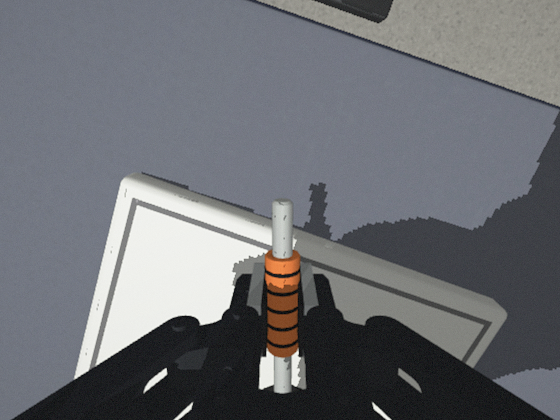

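The force is about 1 N and the tip is in the loop's mouth. I'll carry on.

Request:
{"name": "jog_arm", "arguments": {"increments": [[[-0.003,0,0],0,1],[[-0.004,0,0],0,1],[[-0.004,0,0],0,1],[[-0.004,0,0],0,1],[[0,0,0],0,1]]}}

```text
time_s: 10.45
tool_pos: [0.489, 0.0407, 0.0502]
ee_rot: [-0.47, 3.106, 0.0]
ft_force: [0.4, 0.1, -0.6]
width: 0.012
```

Request:
{"name": "jog_arm", "arguments": {"increments": [[[-0.004,0,0],0,1],[[-0.004,0,0],0,1],[[-0.004,0,0],0,1],[[-0.004,0,0],0,1],[[-0.004,0,0],0,1],[[-0.003,0,0],0,1],[[0,0,0],0,1],[[0,0,0],0,1]]}}

```text
time_s: 11.12
tool_pos: [0.5101, 0.0473, 0.0501]
ee_rot: [0.47, -3.106, 0.0]
ft_force: [0.0, 0.3, -1.9]
width: 0.0118
```

```bash
python3 - <<'E'
from h import *
goto((.4514,.03,.049),-2.8416)
ov('11',.3); save('wrist','w11.png'); save('scene','c11.png'); zoom('c11.png','c11z.png',(270,222),70,60,10)
E
```

```text
t 11.12 tcp [0.5101 0.0473 0.0501] yaw -2.8414 tilt [-0. -0. -1.] w 0.0118
tool delta [0.0612 0.0009 0.0011] turn 0.0 q [-0.04  0.94 -0.22  1.88  0.49  0.38  1.25]
F [ 0.    0.34 -1.87] T [-0.054  0.033 -0.007]
loop in rod frame: x 0.0588 y 0.0009 z -0.0008 rod yaw 0.3
```

View pics/ov11.png

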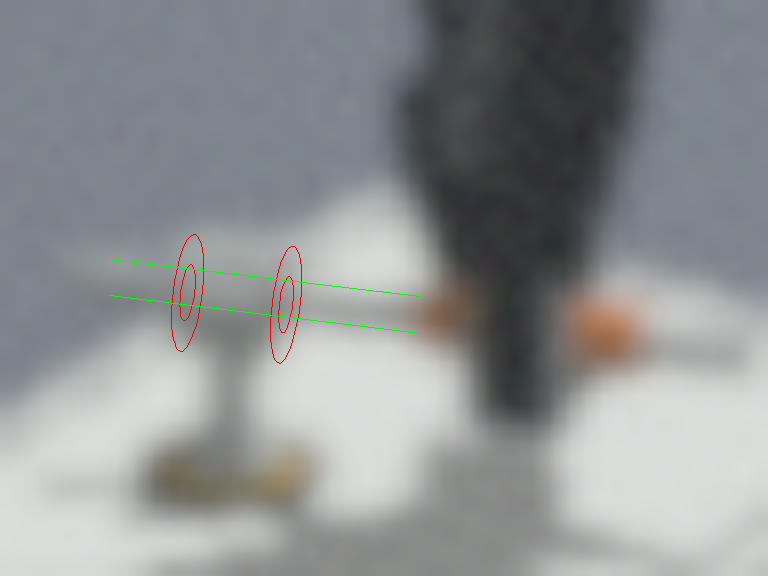

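View pics/c11z.png

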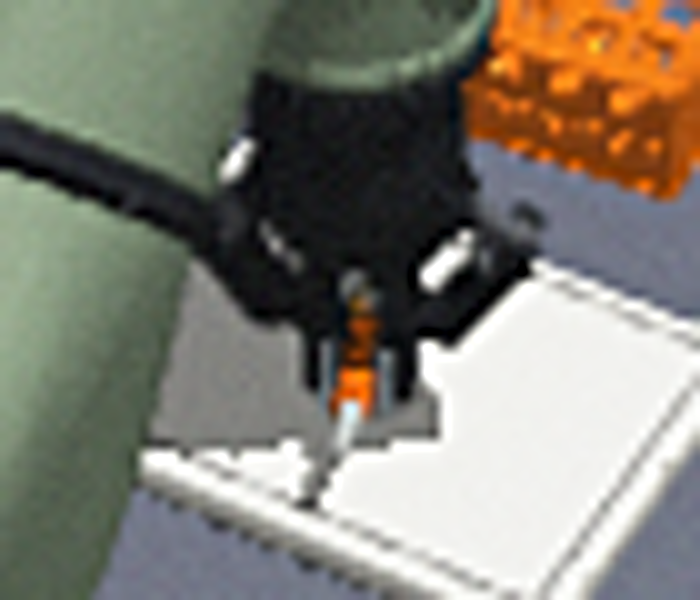

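The rod stands through the loop: its tip shows left of the loop at (75,270) in the zoom, and the force is about 2 N. I'll start turning clockwise on an arc about the eye.

Request:
{"name": "jog_arm", "arguments": {"increments": [[[-0.0001,0.0029,0],0.05,1],[[-0.0001,0.0029,0],0.05,1],[[-0.0001,0.0029,0],0.05,1],[[-0.0001,0.0029,0],0.05,1],[[-0.0001,0.0029,0],0.05,1],[[-0.0001,0.0029,0.0001],0.05,1],[[-0.0001,0.0029,0.0001],0.05,1],[[0,0,0],0,1]]}}

```text
time_s: 11.93
tool_pos: [0.5076, 0.0678, 0.05]
ee_rot: [-0.081, -3.14, 0.0]
ft_force: [0.8, -0.0, -1.2]
width: 0.0121
```

```bash
cat >> h.py <<'E'
E0=np.array([.566,.0655,.057])
def tq(d=.0588):
    st=robot.read_state(); Rt=R.from_rotvec(st['ee_rot']).as_matrix(); y=np.arctan2(-Rt[1,0],-Rt[0,0])
    r=st['tool_pos']-E0; F=st['ft_force']; T=st['ft_torque']
    u=np.array([np.cos(y),np.sin(y),0]); tgt=E0-d*u
    print('t',round(st['time_s'],2),'psi',y.round(3),'tcp',st['tool_pos'].round(4),'d',np.linalg.norm(r[:2]).round(4),'bearing psi',np.arctan2(-r[1],-r[0]).round(3),'F',F.round(1),'Tz',T[2].round(3),'cw torque',(np.cross(r,F)[2]+T[2]).round(3), 'q7',st['joint_pos'][6].round(2),'w',round(st['width'],4))
E
python3 - <<'E'
from h import *
tq()
E
```

```text
t 11.93 psi -0.052 tcp [0.5076 0.0678 0.05  ] d 0.0585 bearing psi -0.04 F [ 0.8 -0.  -1.2] Tz 0.015 cw torque 0.015 q7 1.01 w 0.0121
```

```bash
python3 - <<'E'
from h import *
ov('12',.1); tq()
for i in range(3):
    st=robot.read_state(); print(st['ft_force'].round(2),st['ft_torque'].round(3)); robot.read_camera('side')
E
```

```text
loop in rod frame: x 0.0585 y 0.0007 z -0.0007 rod yaw -0.052
t 11.98 psi -0.049 tcp [0.5076 0.0675 0.05  ] d 0.0584 bearing psi -0.034 F [-1.1  0.3 -1.4] Tz 0.145 cw torque 0.13 q7 1.01 w 0.0121
[-1.14  0.3  -1.43] [0.165 0.181 0.145]
[-0.88  1.92 -0.28] [0.236 0.177 0.156]
[-1.45  1.71 -0.45] [0.379 0.156 0.229]
```

View pics/ov12.png

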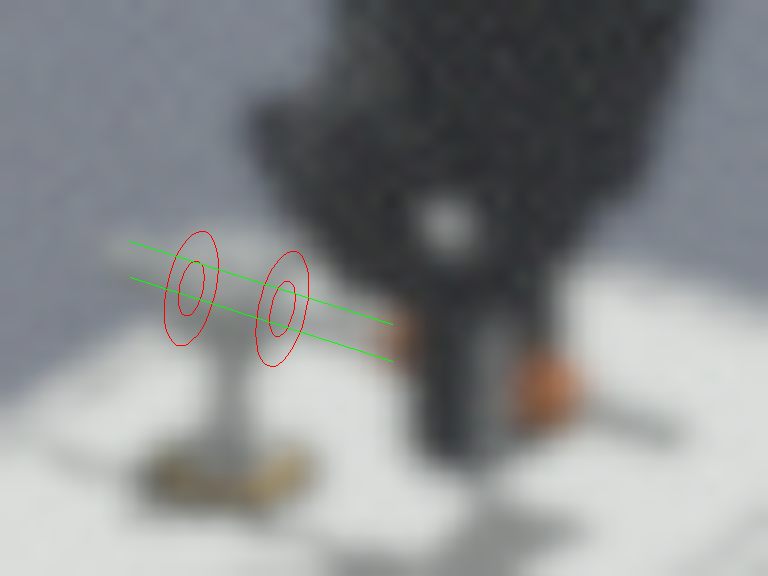

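Contact is established at about 0.13 N m, the running friction, so I'll continue.

Request:
{"name": "jog_arm", "arguments": {"increments": [[[-0.0001,0.0029,0.0001],0.05,1],[[-0.0001,0.0029,0],0.05,1],[[-0.0001,0.0029,0.0001],0.05,1],[[-0.0001,0.0029,0],0.05,1],[[-0.0001,0.0029,0.0001],0.05,1],[[-0.0001,0.0029,0],0.05,1],[[-0.0001,0.0029,0.0001],0.05,1],[[0,0,0],0,1],[[0,0,0],0,1]]}}

```text
time_s: 12.88
tool_pos: [0.5123, 0.0871, 0.0495]
ee_rot: [-0.62, -3.079, -0.0]
ft_force: [-2.2, 4.2, -1.7]
width: 0.0119
```

```bash
python3 - <<'E'
from h import *
tq(); ov('13',-.3)
for i in range(3):
    tq(); robot.read_camera('side')
E
```

```text
t 12.88 psi -0.397 tcp [0.5123 0.0871 0.0495] d 0.0579 bearing psi -0.382 F [-2.2  4.2 -1.7] Tz 0.297 cw torque 0.118 q7 0.79 w 0.0119
loop in rod frame: x 0.0579 y 0.0009 z -0.0002 rod yaw -0.397
t 12.93 psi -0.397 tcp [0.5122 0.0871 0.0495] d 0.0579 bearing psi -0.382 F [-2.6  6.2 -0.6] Tz 0.283 cw torque 0.009 q7 0.79 w 0.0121
t 12.98 psi -0.397 tcp [0.5123 0.0871 0.0495] d 0.0579 bearing psi -0.381 F [-2.4  6.1 -0.7] Tz 0.304 cw torque 0.03 q7 0.79 w 0.0121
t 13.03 psi -0.397 tcp [0.5123 0.087  0.0496] d 0.0579 bearing psi -0.381 F [-2.5  4.8 -0.6] Tz 0.256 cw torque 0.054 q7 0.79 w 0.0119
```

View pics/ov13.png

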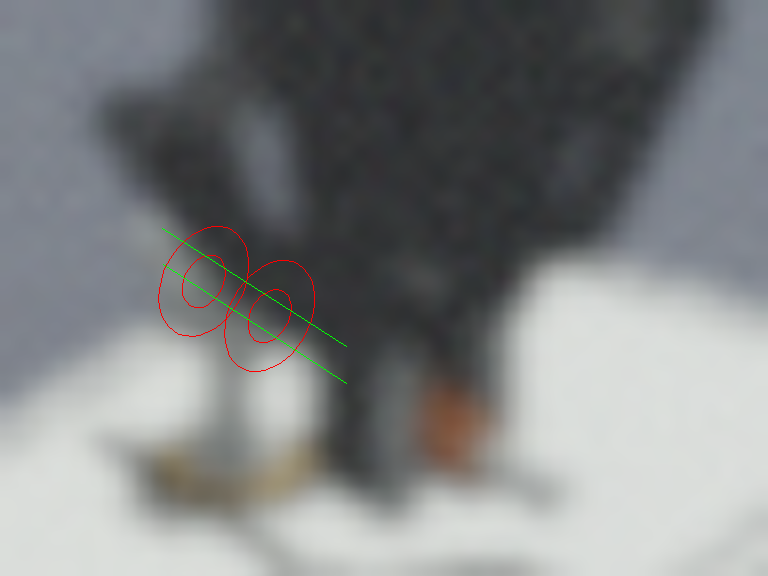

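Request:
{"name": "jog_arm", "arguments": {"increments": [[[-0.0001,0.0034,0.0001],0.05,1],[[-0.0001,0.0034,0],0.05,1],[[-0.0001,0.0034,0.0001],0.05,1],[[-0.0001,0.0034,0],0.05,1],[[0,0,0],0,1],[[0,0,0],0,1]]}}

```text
time_s: 13.58
tool_pos: [0.5185, 0.0985, 0.0492]
ee_rot: [-0.924, -3.002, 0.001]
ft_force: [-4.0, 2.3, -0.9]
width: 0.0117
```

```bash
python3 - <<'E'
from h import *
for i in range(3):
    tq(); robot.read_camera('side')
save('wrist','w14.png')
E
```

```text
t 13.58 psi -0.597 tcp [0.5185 0.0985 0.0492] d 0.0578 bearing psi -0.608 F [-4.   2.3 -0.9] Tz 0.078 cw torque 0.099 q7 0.66 w 0.0117
t 13.63 psi -0.597 tcp [0.5185 0.0985 0.0493] d 0.0578 bearing psi -0.607 F [-4.3  1.9 -1.5] Tz 0.021 cw torque 0.071 q7 0.66 w 0.0119
t 13.68 psi -0.597 tcp [0.5185 0.0984 0.0493] d 0.0578 bearing psi -0.607 F [-4.8  2.6 -1.4] Tz 0.046 cw torque 0.081 q7 0.66 w 0.0123
```

View pics/w14.png

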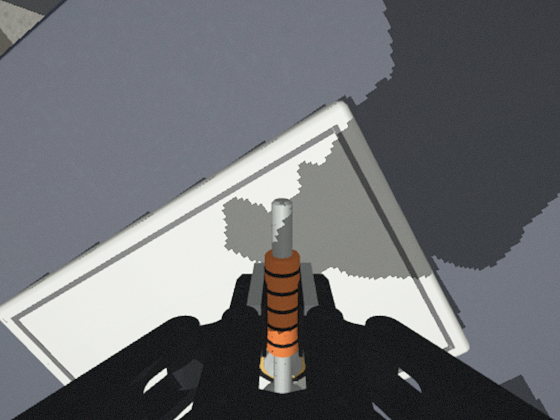

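Torque is still only friction, about 0.1 N m. From here I go in small steps and read the torque after each.

Request:
{"name": "jog_arm", "arguments": {"increments": [[[0,0.0021,0],0.035,1],[[0,0.0021,0.0001],0.035,1],[[0,0.0021,0],0.035,1],[[0,0,0],0,1]]}}

```text
time_s: 14.12
tool_pos: [0.5225, 0.1037, 0.0492]
ee_rot: [-1.083, -2.948, 0.001]
ft_force: [-4.4, 2.3, -0.7]
width: 0.0119
```

```bash
cat > r.py <<'E'
from h import *
for i in range(2):
    tq(); robot.read_camera('side')
E
python3 r.py
```

```text
t 14.12 psi -0.704 tcp [0.5225 0.1037 0.0492] d 0.058 bearing psi -0.721 F [-4.4  2.3 -0.7] Tz -0.001 cw torque 0.065 q7 0.6 w 0.0119
t 14.17 psi -0.702 tcp [0.5223 0.1036 0.0491] d 0.0579 bearing psi -0.717 F [-4.4  2.5 -1.5] Tz 0.044 cw torque 0.104 q7 0.6 w 0.0118
```

Request:
{"name": "jog_arm", "arguments": {"increments": [[[0,0.0021,0],0.035,1],[[0,0.0021,0.0001],0.035,1],[[0,0.0021,0],0.035,1],[[0,0,0],0,1]]}}

```text
time_s: 14.55
tool_pos: [0.5268, 0.1084, 0.0491]
ee_rot: [-1.236, -2.888, 0.001]
ft_force: [-4.7, 1.4, -1.4]
width: 0.0121
```

```bash
python3 r.py
```

```text
t 14.55 psi -0.809 tcp [0.5268 0.1084 0.0491] d 0.0581 bearing psi -0.83 F [-4.7  1.4 -1.4] Tz -0.078 cw torque 0.07 q7 0.53 w 0.0121
t 14.6 psi -0.807 tcp [0.5267 0.1083 0.0491] d 0.0581 bearing psi -0.827 F [-3.7  2.9 -2.5] Tz 0.023 cw torque 0.064 q7 0.53 w 0.0123
```

Request:
{"name": "jog_arm", "arguments": {"increments": [[[0,0.0021,0],0.035,1],[[0,0.0021,0.0001],0.035,1],[[0,0.0021,0],0.035,1],[[0,0,0],0,1]]}}

```text
time_s: 14.98
tool_pos: [0.5314, 0.1125, 0.049]
ee_rot: [-1.385, -2.819, 0.001]
ft_force: [-5.9, 1.8, -0.9]
width: 0.0117
```

```bash
python3 r.py
```

```text
t 14.98 psi -0.913 tcp [0.5314 0.1125 0.049 ] d 0.0583 bearing psi -0.936 F [-5.9  1.8 -0.9] Tz 0.059 cw torque 0.273 q7 0.47 w 0.0117
t 15.03 psi -0.912 tcp [0.5313 0.1123 0.049 ] d 0.0583 bearing psi -0.934 F [-5.   2.1 -1. ] Tz 0.114 cw torque 0.273 q7 0.47 w 0.0122
```

Request:
{"name": "jog_arm", "arguments": {"increments": [[[0,0.0021,0],0.035,1],[[0,0.0021,0.0001],0.035,1],[[0,0.0021,0],0.035,1],[[0,0,0],0,1]]}}

```text
time_s: 15.42
tool_pos: [0.5363, 0.1159, 0.0488]
ee_rot: [-1.531, -2.742, 0.002]
ft_force: [-6.4, 1.1, -1.1]
width: 0.0121
```

```bash
python3 r.py
```

```text
t 15.42 psi -1.018 tcp [0.5363 0.1159 0.0488] d 0.0585 bearing psi -1.038 F [-6.4  1.1 -1.1] Tz 0.275 cw torque 0.567 q7 0.4 w 0.0121
t 15.47 psi -1.016 tcp [0.5362 0.1158 0.0488] d 0.0585 bearing psi -1.036 F [-7.7  0.7 -0.4] Tz 0.291 cw torque 0.659 q7 0.4 w 0.0118
```

The torque has risen steadily to about 0.6 N m at roughly 3.4 N m per rad, so the collar is home. I'll hold and check.

Request:
{"name": "jog_arm", "arguments": {"increments": [[[0,0,0],0,1],[[0,0,0],0,1],[[0,0,0],0,1]]}}

```text
time_s: 15.77
tool_pos: [0.5361, 0.1158, 0.0488]
ee_rot: [-1.527, -2.744, 0.002]
ft_force: [-6.5, 1.0, -0.8]
width: 0.0121
```

```bash
python3 r.py; python3 - <<'E'
from h import *
ov('15',-.75); save('wrist','w15.png')
E
```

```text
t 15.77 psi -1.016 tcp [0.5361 0.1158 0.0488] d 0.0585 bearing psi -1.035 F [-6.5  1.  -0.8] Tz 0.294 cw torque 0.591 q7 0.4 w 0.0121
t 15.82 psi -1.016 tcp [0.5361 0.1158 0.0488] d 0.0585 bearing psi -1.035 F [-6.8  1.1 -0.7] Tz 0.274 cw torque 0.586 q7 0.4 w 0.0121
loop in rod frame: x 0.0585 y -0.0011 z 0.0005 rod yaw -1.016
```

View pics/w15.png

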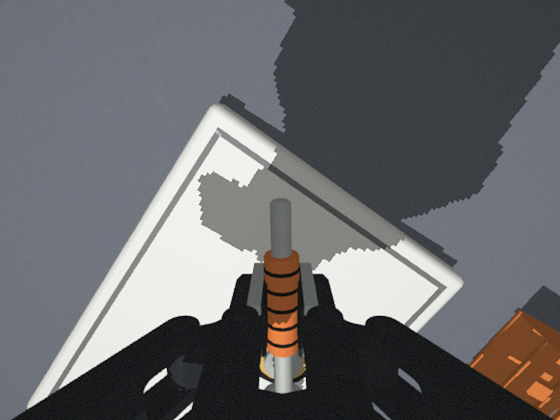

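View pics/ov15.png

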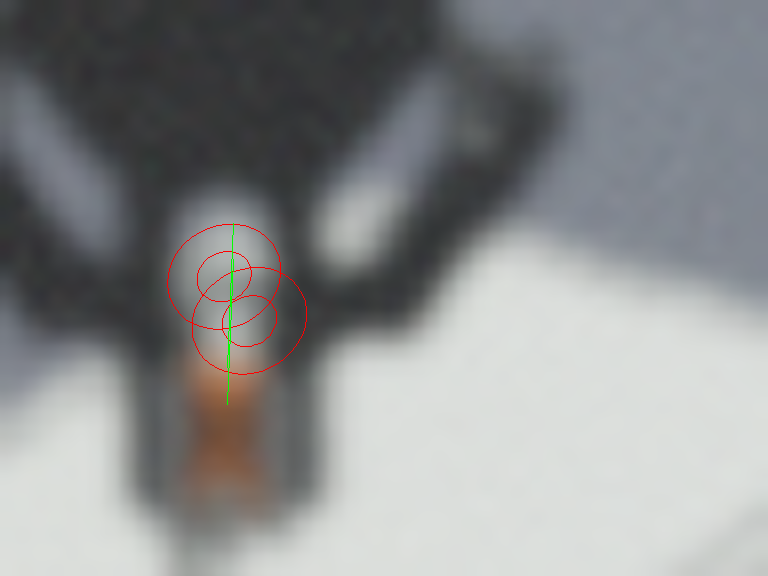

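Torque holds steady at 0.59 N m with the rod in the loop. Now I'll ease back into the yaw play.

Request:
{"name": "jog_arm", "arguments": {"increments": [[[0,-0.003,0],-0.05,1],[[0,-0.003,0],-0.05,1],[[0,-0.003,0],-0.05,1],[[0,-0.003,0],-0.05,1],[[0,0,0],0,1]]}}

```text
time_s: 16.38
tool_pos: [0.5269, 0.1085, 0.049]
ee_rot: [1.244, 2.884, -0.001]
ft_force: [-2.4, 1.3, -0.4]
width: 0.0119
```

```bash
python3 r.py
```

```text
t 16.38 psi -0.815 tcp [0.5269 0.1085 0.049 ] d 0.0581 bearing psi -0.833 F [-2.4  1.3 -0.4] Tz -0.035 cw torque 0.016 q7 0.53 w 0.0119
t 16.43 psi -0.818 tcp [0.5272 0.1088 0.049 ] d 0.0582 bearing psi -0.84 F [-2.9 -0.7 -0.7] Tz -0.008 cw torque 0.146 q7 0.53 w 0.0122
```

Request:
{"name": "jog_arm", "arguments": {"increments": [[[0,-0.003,0],-0.05,1],[[0,-0.003,0],-0.05,1],[[0,-0.003,0],-0.05,1],[[0,0,0],0,1],[[0,0,0],0,1]]}}

```text
time_s: 16.9
tool_pos: [0.5214, 0.1028, 0.0491]
ee_rot: [1.035, 2.965, 0.0]
ft_force: [0.3, 0.1, -0.7]
width: 0.0123
```

```bash
python3 r.py
```

```text
t 16.9 psi -0.672 tcp [0.5214 0.1028 0.0491] d 0.0582 bearing psi -0.697 F [ 0.3  0.1 -0.7] Tz 0.009 cw torque -0.005 q7 0.62 w 0.0123
t 16.95 psi -0.672 tcp [0.5214 0.103  0.0491] d 0.0583 bearing psi -0.699 F [ 0.7 -0.2 -0.2] Tz -0.046 cw torque -0.064 q7 0.62 w 0.012
```

The force and torque are down to the sensor's noise, about ±0.06 N m, so the rod hangs free in the loop. I'll withdraw along its axis.

Request:
{"name": "jog_arm", "arguments": {"increments": [[[0.003,0,0],0,1],[[0.004,0,0],0,1],[[0.004,0,0],0,1],[[0.004,0,0],0,1],[[0,0,0],0,1]]}}

```text
time_s: 17.42
tool_pos: [0.5084, 0.1131, 0.049]
ee_rot: [-1.031, -2.967, 0.0]
ft_force: [-0.1, 0.5, -1.5]
width: 0.0122
```

```bash
python3 r.py
```

```text
t 17.42 psi -0.669 tcp [0.5084 0.1131 0.049 ] d 0.0747 bearing psi -0.691 F [-0.1  0.5 -1.5] Tz -0.043 cw torque -0.066 q7 0.6 w 0.0122
t 17.47 psi -0.669 tcp [0.5088 0.1127 0.049 ] d 0.0741 bearing psi -0.69 F [-0.  -1.  -2.1] Tz -0.026 cw torque 0.034 q7 0.6 w 0.0121
```

Request:
{"name": "jog_arm", "arguments": {"increments": [[[0.005,0,0],0,1],[[0.006,0,0],0,1],[[0.006,0,0],0,1],[[0.006,0,0],0,1],[[0.006,0,0],0,1],[[0.006,0,0],0,1],[[0.006,0,0],0,1],[[0.006,0,0],0,1],[[0,0,0],0,1],[[0,0,0],0,1]]}}

```text
time_s: 18.35
tool_pos: [0.4722, 0.1416, 0.049]
ee_rot: [1.032, 2.967, -0.0]
ft_force: [0.0, 0.7, -0.7]
width: 0.0118
```

```bash
python3 - <<'E'
from h import *
tq(); ov('16',-.63,C=(.566,.0655,.056)); st=robot.read_state(); save('wrist','w16.png')
goto((.4843,.304,.11),2.9937)
E
```

```text
t 18.35 psi -0.669 tcp [0.4722 0.1416 0.049 ] d 0.1208 bearing psi -0.682 F [ 0.   0.7 -0.7] Tz -0.047 cw torque -0.115 q7 0.55 w 0.0118
loop in rod frame: x 0.1208 y -0.0015 z -0.0007 rod yaw -0.669
t 18.45 tcp [0.4726 0.1412 0.049 ] yaw 2.4715 tilt [ 0. -0. -1.] w 0.0119
tool delta [ 0.0919  0.1349 -0.061 ] turn -0.522 q [-0.36  0.92  0.    1.95 -0.    0.27  0.55]
F [ 0.03 -1.33 -1.08] T [ 0.018 -0.009  0.045]
```

View pics/ov16.png

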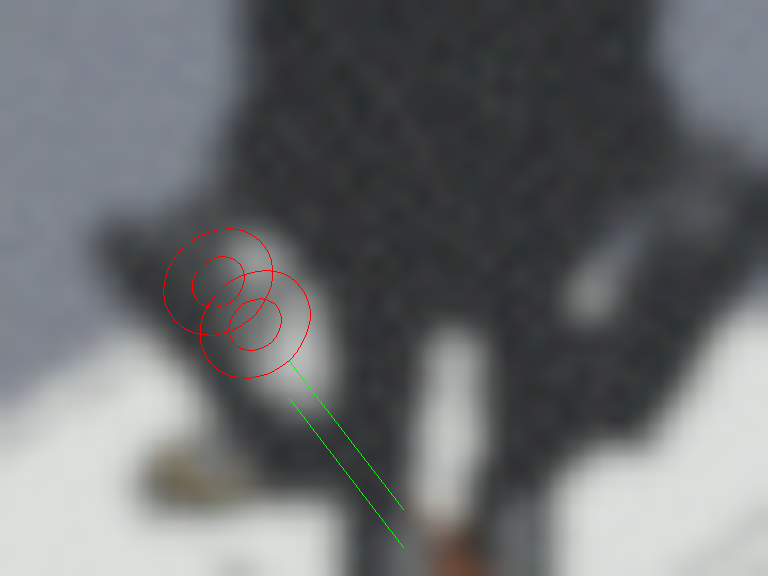

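View pics/w16.png

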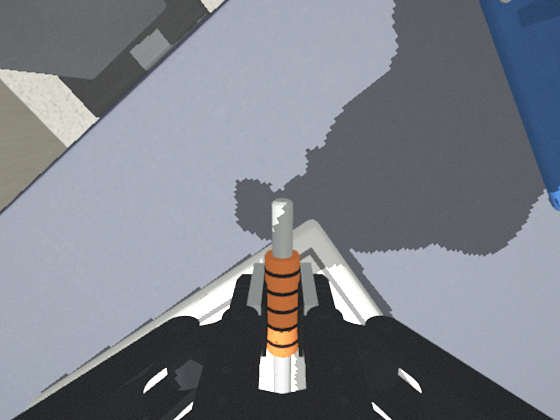

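The rod is clear of the loop and unchanged in the grip: tail at row 200, sleeve at rows 252–355. I'll lift and carry it back over the rest.

Request:
{"name": "jog_arm", "arguments": {"increments": [[[0,0,-0.012],0,1],[[0,0,-0.018],0,1],[[0,0,-0.02],0,1],[[0,0,-0.02],0,1],[[0.0131,0.0193,0],0,1],[[0.0131,0.0193,0],0,1],[[0.0131,0.0193,0],0,1],[[0.0131,0.0193,0],0,1],[[0.0131,0.0193,0],0,1],[[0.0131,0.0193,0],0,1],[[0.0131,0.0193,0],0,1],[[0,0,0],0,1]]}}

```text
time_s: 19.45
tool_pos: [0.4837, 0.3087, 0.1187]
ee_rot: [-1.027, -2.968, -0.004]
ft_force: [-0.1, 2.1, -1.6]
width: 0.0114
```

Request:
{"name": "jog_arm", "arguments": {"increments": [[[0,0,0],-0.1,1],[[0,0,0],-0.1,1],[[0,0,0],-0.1,1],[[0,0,0],-0.1,1],[[0,0,0],-0.1,1],[[0,0,0],-0.022,1],[[0,0,0],0,1],[[0,0,0],0,1]]}}

```text
time_s: 20.12
tool_pos: [0.4844, 0.304, 0.1189]
ee_rot: [-0.238, -3.133, 0.0]
ft_force: [-0.9, -0.5, -1.4]
width: 0.0123
```

```bash
python3 - <<'E'
from h import *
goto((.4843,.304,.0373),2.9937)
ov('17',-.63,C=(.566,.0655,.056),cen=(276,213)); save('wrist','w17.png');save('scene','c17.png'); zoom('c17.png','c17z.png',(274,222),44,36,16)
E
```

```text
t 20.12 tcp [0.4844 0.304  0.1189] yaw 2.9901 tilt [-0. -0. -1.] w 0.0123
tool delta [ 0.0001 -0.      0.0816] turn -0.004 q [-0.57  0.87 -0.09  1.63  0.11  0.65  0.7 ]
F [-0.94 -0.46 -1.38] T [-0.003  0.036  0.059]
loop in rod frame: x 0.1166 y -0.2235 z -0.0706 rod yaw -0.151
```

View pics/ov17.png

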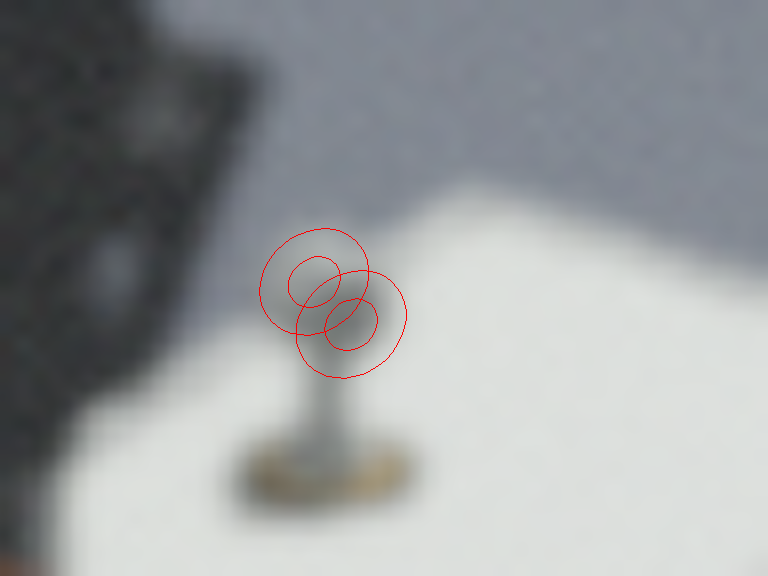

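View pics/c17z.png

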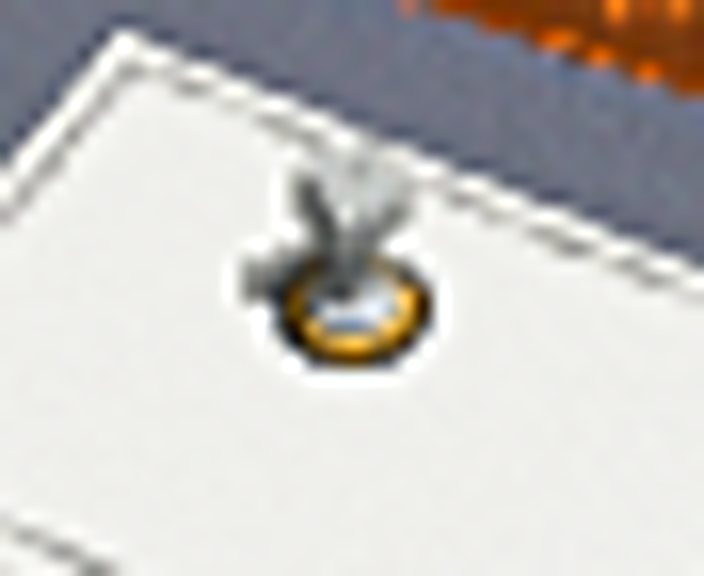

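View pics/w17.png

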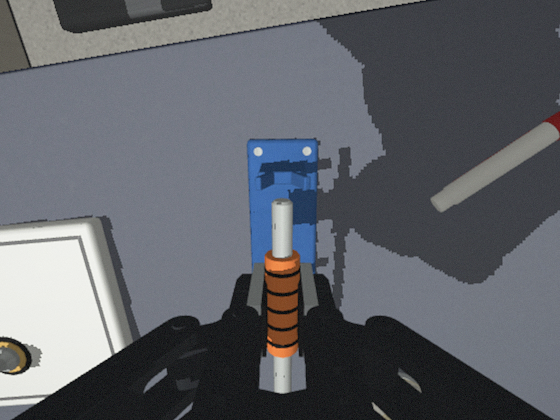

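The eye has turned about 0.93 rad to yaw −0.63, within the expected 0.7–1.4. I'll lower the rod into the rest.

Request:
{"name": "jog_arm", "arguments": {"increments": [[[0,0,0.015],-0.004,1],[[0,0,0.02],0,1],[[0,0,0.018],0,1],[[0,0,0.01],0,1],[[0,0,0.008],0,1],[[0,0,0.006],0,1],[[0,0,0.004],0,1],[[0,0,0],0,1],[[0,0,0],0,1]]}}

```text
time_s: 21.02
tool_pos: [0.4845, 0.3044, 0.0384]
ee_rot: [0.226, 3.133, 0.0]
ft_force: [-0.0, 0.1, -1.2]
width: 0.0119
```

```bash
python3 - <<'E'
from h import *
goto((.4843,.304,.0373),2.9937)
save('wrist','w18.png');save('side','s18.png');zoom('s18.png','s18z.png',(248,262),70,60,10)
goto((.4843,.304,.0373),2.9937)
E
```

```text
t 21.02 tcp [0.4845 0.3044 0.0384] yaw 2.9976 tilt [ 0.  0. -1.] w 0.0119
tool delta [ 0.0001 -0.0004  0.0011] turn 0.004 q [-0.58  1.   -0.07  1.66  0.13  0.48  0.69]
F [-0.04  0.08 -1.16] T [-0.047 -0.021  0.04 ]
t 21.12 tcp [0.4845 0.3044 0.0385] yaw 2.9976 tilt [ 0.001  0.    -1.   ] w 0.0121
tool delta [ 0.0001 -0.0004  0.0012] turn 0.004 q [-0.58  1.   -0.07  1.66  0.13  0.48  0.69]
F [-0.78 -1.1  -0.53] T [ 0.022 -0.001 -0.001]
```

View pics/w18.png

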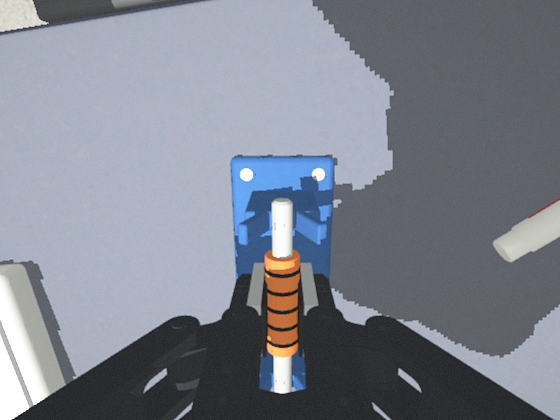

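View pics/s18z.png

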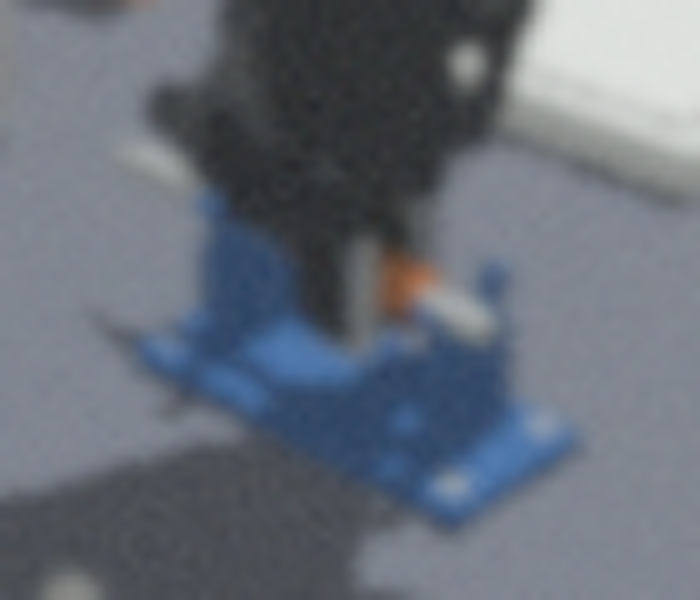

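The view matches the grasp picture: tail at row 199, sleeve between the saddles. I'll lower the last millimetre, open and rise.

Request:
{"name": "jog_arm", "arguments": {"increments": [[[0,-0.0003,0.001],0,1],[[0,0,0],0,1],[[0,0,0],0,0.8],[[0,0,0],0,0.7],[[0,0,0],0,0.5],[[0,0,0],0,0.2],[[0,0,0],0,0],[[0,0,0],0,0],[[0,0,0],0,0],[[0,0,0],0,0],[[0,0,0],0,0]]}}

```text
time_s: 22.03
tool_pos: [0.4842, 0.304, 0.0369]
ee_rot: [-0.226, -3.133, 0.0]
ft_force: [0.6, -1.0, 0.5]
width: 0.0854
```

```bash
python3 - <<'E'
from h import *
goto((.4843,.304,.15),2.9937)
save('wrist','w19.png')
E
```

```text
t 22.03 tcp [0.4842 0.304  0.0369] yaw 2.9978 tilt [-0. -0. -1.] w 0.0854
tool delta [-1.000e-04 -0.000e+00 -1.131e-01] turn 0.004 q [-0.58  1.   -0.07  1.67  0.13  0.48  0.69]
F [ 0.64 -0.98  0.47] T [-0.012  0.006  0.003]
```

View pics/w19.png

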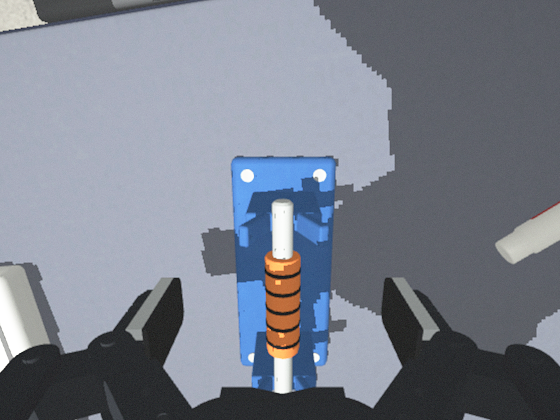

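The rod is released and lies in both saddles. I'll rise and verify it, then look at the eye.

Request:
{"name": "jog_arm", "arguments": {"increments": [[[0,0,-0.02],0,0],[[0,0,-0.03],0,0],[[0,0,-0.03],0,0],[[0,0,-0.03],0,0],[[0,0,-0.014],0,0],[[0,0,0],0,0],[[0,0,0],0,0]]}}

```text
time_s: 22.67
tool_pos: [0.4844, 0.3041, 0.1614]
ee_rot: [0.226, 3.133, 0.001]
ft_force: [-0.4, -0.5, 0.0]
width: 0.0851
```

```bash
python3 - <<'E'
from h import *
st=robot.read_state(); save('wrist','w20.png'); goto((.477,.055,.1307),-3.0015,st)
np.save('st20.npy',st,allow_pickle=True)
E
```

```text
t 22.67 tcp [0.4844 0.3041 0.1614] yaw 2.9977 tilt [ 0.001  0.001 -1.   ] w 0.0851
tool delta [-0.0284 -0.2476  0.0306] turn 5.999 q [-0.57  0.8  -0.1   1.6   0.1   0.74  0.71]
F [-0.44 -0.54  0.05] T [-0.011  0.034  0.022]
```

View pics/w20.png

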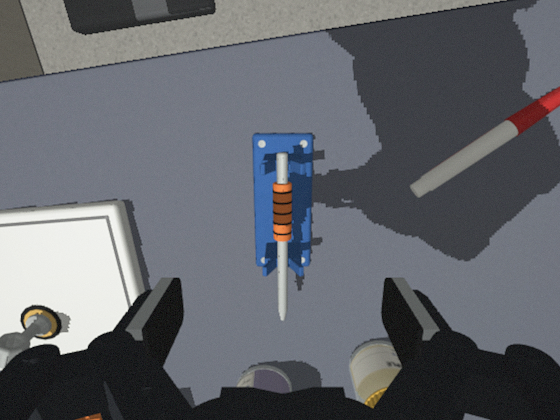

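The rod lies as it did at the start: tail (283,153), tip (283,320). Next I'll look along the loop at its new yaw to confirm how far the eye turned.

Request:
{"name": "jog_arm", "arguments": {"increments": [[[-0.0059,-0.0305,0.005],0,0],[[-0.0059,-0.0305,0.005],0,0],[[-0.0059,-0.0305,0.005],0,0],[[-0.0059,-0.0305,0.005],0,0],[[-0.0059,-0.0305,0.005],0,0],[[-0.0059,-0.0305,0.005],0,0],[[0,0,0],0.122,0],[[0,0,0],0.122,0],[[0,0,0],0.122,0],[[0,0,0],0.122,0],[[0,0,0],0,0],[[0,0,0],0,0]]}}

```text
time_s: 23.72
tool_pos: [0.4927, 0.1179, 0.1303]
ee_rot: [-0.97, -2.987, 0.002]
ft_force: [0.3, -0.9, -0.4]
width: 0.0851
```

```bash
python3 - <<'E'
from h import *
st=robot.read_state(); save('wrist','w21.png'); goto((.493,.1185,.131),2.51,st)
s=5; C0=(.566,.0655)
p=proj('wrist',(*C0,.056),st).astype(int); o=p-(70,60)
a=cv2.imread('pics/w21.png')[o[1]:o[1]+120,o[0]:o[0]+140]
ims=[]
for yaw in (-.5,-.65,-.8,None):
    x=cv2.resize(a,None,fx=s,fy=s,interpolation=cv2.INTER_CUBIC)
    if yaw is not None:
        C=np.array([*C0,.056]);u=np.array([np.cos(yaw),np.sin(yaw),0]);v=np.array([-u[1],u[0],0]);w=np.array([0,0,1.])
        for xx,rr in [(-.01,.0095),(.01,.0095),(-.007,.0115),(.007,.0115)]:
            cv2.polylines(x,[np.array([(proj('wrist',C+u*xx+rr*(v*np.cos(t)+w*np.sin(t)),st)-o+.5)*s for t in np.linspace(0,np.pi if xx>0 else 6.283,40)]).astype(int)],False,(0,0,255),1)
        cv2.polylines(x,[np.array([(proj('wrist',C+u*q+w*.0115,st)-o+.5)*s for q in(-.01,.01)]).astype(int)],False,(255,0,0),2)
    ims.append(x[100:400,200:500])
cv2.imwrite('pics/wire2.png',np.vstack([np.hstack(ims[:2]),np.hstack(ims[2:])]))
E
```

```text
t 23.72 tcp [0.4927 0.1179 0.1303] yaw 2.514 tilt [-0.001 -0.001 -1.   ] w 0.0851
tool delta [ 0.0001  0.0007 -0.0007] turn 0.004 q [-0.3   0.78  0.    1.86 -0.    0.5   0.65]
F [ 0.27 -0.9  -0.35] T [ 0.012  0.    -0.011]
```

View pics/wire2.png

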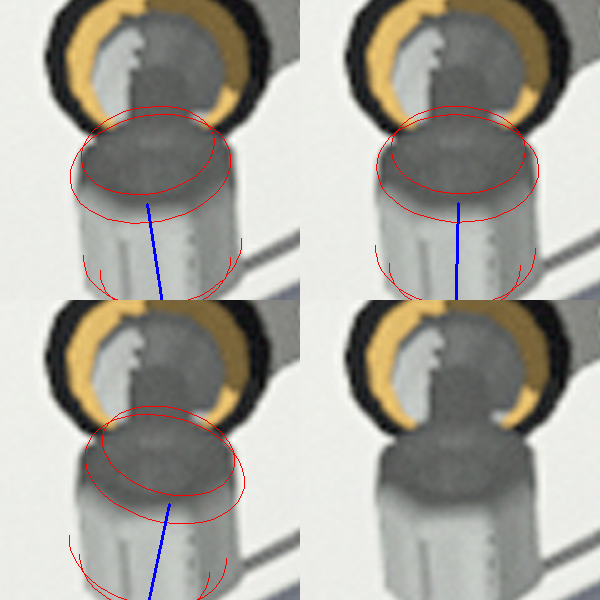

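The loop now sits at yaw about −0.62, which is 0.92 rad of turn and matches the torque rise, and drawing the rod out hasn't shifted it visibly. The gripper is clear, so I'll check the bystanders and hand in.

```bash
python3 - <<'E'
from h import *
save('side','s22.png'); save('scene','c22.png')
a=cv2.imread('pics/c22.png')[150:270,160:330]; b=cv2.imread('pics/s22.png')[180:340,150:320]
cv2.imwrite('pics/fin.png',np.hstack([cv2.resize(a,(425,300)),cv2.resize(b,(319,300))]))
E
```

```text
(no output)
```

View pics/fin.png

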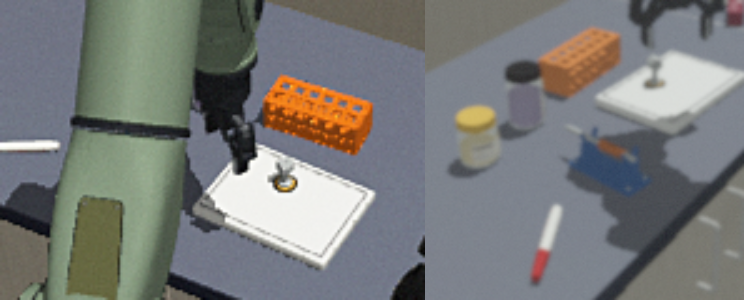

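```bash
python3 -c "
from rig import robot
print(robot.read_state()['time_s']); print(robot.job_done())"
```

```text
23.8667
the job is handed in; nothing more can be done
None
```

The eye is tightened and the rod is back in its rest. I handed the job in at 23.9 s; no verdict was reported.

- **Tightening:** I took the rod from the rest, slid it through the loop with at most about 2 N of force, and turned it clockwise. The torque ran at about 0.1 N m, then rose steadily. I held it at about 0.59 N m for at least 0.4 s; the highest single reading was 0.66 N m.
- **Drawing out:** I eased the rod back until force and torque were down to the sensor's noise, drew it out and laid it in the rest.
- **Last checks:** The loop sits at yaw about −0.62, against 0.30 at the start. That is about 0.92 rad of turn, inside the expected 0.7 to 1.4. In the pictures the rod lies in both saddles where it was at the start. The gripper is open and clear, and the jar, cup, rack and marker show no movement.

**Not checked directly:**
- **Collar height:** I couldn't measure it to 0.3 mm. That it is home rests on the torque rise and the turn angle.
- **Torque estimate:** It read slightly low while the eye was running, 0.06–0.10 N m against the stated 0.12.
- **Loop height:** The side camera placed the loop about 2 mm higher than the given dimensions; I used the given ones.
- **Other bystanders:** I didn't re-check the wash bottle, bench timer and slide carton; the arm never went near them.

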